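# Pull out and pin the desk rail, then hang up the pen pots

## Robot

A 6-joint arm with a two-finger parallel gripper is mounted at the origin on the work surface. World frame = base frame: x ahead of the robot, y to its left, z up, the work surface at z = 0. Lengths are in m, angles in rad, forces in N, time in s.
With the tool pointing down it reaches from about 0.325 to 1 m from the base axis. Payload 5.1 kg.
Tool frame: the origin (TCP) lies on the centre line of the jaws, within the pads' length; the fingertips stand 14 mm ahead of it and the grasp point (between the pads) lies 5 mm behind it; x points along the fingers, z is the direction in which the jaws open and shut, and the axes are right-handed (so a half turn about x gives the same grasp; the last joint's range is limited). The gripper opens to 85 mm and grips with 20 to 120 N. Pads are 22 mm wide; open, the fingers measure 114 mm over their backs; the gripper's body (76 mm by 85 mm) begins 54 mm behind the grasp point. The pads swing forward as they close: fully open they stand 13 mm farther back than shut.
Start: joints at [1.083, 0.124, 1.65, -0, 1.367, -0.083], TCP at [0.256, 0.597, 0.245] pointing down, gripper open.
Joint ranges: [-2.61, 2.61], [-1.02, 2.33], [0.03, 2.71], [-1.35, 4.49], [0.32, 2.68], [-2.91, 2.91]. Speed limits (rad/s): [2.57, 2.57, 3.14, 3.14, 3.14, 3.14].

## Interface

Orientations are given as [roll, pitch, yaw] about the fixed x, y, z axes, in that order (R = Rz(yaw) Ry(pitch) Rx(roll)).
In Python, from station import manip, optics, ticket, nets gives the robot as it stands.
- The arm moves only by the tool step_arm, never from a script. Its argument "commands" is a list that holds one entry, the list of rows, each a list of 6 numbers: the shift along the world's x, y, z in mm, then the turn, a rotation vector about the world's x, y, z in degrees. A call has 1 to 20 rows; each row is the pose to reach, as a shift and turn from the pose commanded when the call began; what a row does not reach only later rows make up. A row lasts 1/12 s, in which the tool goes at most 41.7 mm and 7.16 degrees, less where a joint would pass 70% of its speed; a pose out of reach is approached as far as the arm can. A call with a gripper value outside its range is refused whole. "fingers" is the opening, from 0 (shut) to 1 (fully open), set as the call begins (left out, the last holds). The fingers move at their own pace and stop on an object; the grip force is fixed at half the most. Time passes only in rows, so rows that repeat a pose let the fingers close. It gives the time, the measured TCP pose, the force and the opening at its end, in the units of the state.
- manip.get_state(): the state, without advancing time (a new reading comes with each control period).
- optics.grab_frame(name): name is "side" or "top" or "wrist"; returns a dict with "img" (384x512x3 uint8, blue, green, red), "fx", "fy", "cx", "cy" (pixels), "k1" (the pictures are not rectified: a ray, as slopes to the right and down, at radius r is drawn at 1 + k1 r^2 times it, then the intrinsics apply), "extrinsics" (4x4, takes a point from camera to world coordinates). Camera axes: x right, y down, z forward; pixel columns grow to the right and rows downward; lengths in m; the calibration is good to about 2 mm. A picture is of the moment at which its call begins. There is no depth.
- ticket.job_done(): hands the job in, once; it reports no verdict.
Trained networks look in a picture, given as the dict that the camera call returned (one of the last four; its "shot" number tells which), for a name from the list of things; names that differ only in an ending like _2 or _b are one class to them, and where a whole thing is asked for, a point or a joint stands for the part that bears it (a point fixed in the world has none). Each returns a list of dicts, best first, with "confidence" (0 to 1); they miss things now and then, are a little off and sometimes report something else, mostly with a low value. They report only what shows in the picture. A call takes as long as a camera call. They do not tell look-alikes from the thing itself.
- nets.silhouettes(query, picture): "pixels" (384x512 bool, what is visible of it) and "extent" ([left, top, width, height] in pixels, round what is visible of it).
The state is a dict: "time": time; "joint_positions": joint angles; "qvel": joint speeds; "tau": joint torques, N m; "ee_pos": TCP position; "eef_rot": TCP orientation; "contact_force": force on the tool from outside, world axes, zero at the start; "torque": the same for the moment, N m; "gripper_width": finger opening in m.
Only numpy, scipy, OpenCV 4.12 (cv2) and the standard library are available. Lean on these libraries where they do the work, as an engineer would, in place of code of your own. Each camera call takes 0.05 s, during which the arm holds its last target.

## Task

Pull the ball-lock pin out of the red stand, slide the hanging rail out until its second hole lines up with the hole in the stand, and push the pin back in until it snaps fully home. Then hang every pen pot that stands on the table on the rail by its hook, properly seated with the pot on the robot's side and clear of the table. Leave the mug, the notebook and the books where they are.

Things in the scene. Friction and masses are not known exactly. Their poses are not given: they have to be found in the camera images.
- pin: Ball-lock pin, upright, home in the stand at the start, 110 g. Origin: centre of its collar's underside, z up the pin. Above: collar 32 mm diameter, 6 mm thick; round yellow grip 24 mm diameter, 6 to 44 mm above the origin; 4 mm brass button. Below: steel shank 13 mm diameter with a waist near the end and a rounded tip 74.5 mm under the origin.
- stand: Fixed red stand; origin on the table under the pin hole, z up. y runs along the rail, which slides out towards -y; the -x side faces the robot. Pillar 56 x 70 mm on a 150 x 130 mm foot; on it a housing 50 mm (x) by 120 mm (y), top 140 mm above the table. Two sprung balls inside snap into the pin's waist: it takes about 13 N to pull out, 8 N to push home.
- pin_hole (a point): Centre of the 17 mm pin hole, in the stand's flat top face (140 mm up); the stand's axes. Pin home: its collar lies flat on this face, origin at this point; pushed in but not snapped home it stands about 13 mm too high. Lift the pin 75 mm to clear it.
- rail (a joint): How far the aluminium rail (28 x 28 mm bar, 385 mm long, top face 130 mm up) is slid out along the stand's -y, m: 0 parked, 0.10 second rail hole (18 mm) under the pin hole, 0.13 end stop. At 0.10 a white 6 mm line round the rail is just outside the housing's mouth. Friction 2.5 N, stays where left, blocked by the pin; the pin's tip draws it straight from 4 mm off.
- rail_tab (a point): Point on the rail's centre line, level with its top face, under the upright black pull tab at its outer end (255 mm along the stand's -y from the pin hole when parked); moves with the rail, axes as the stand's. The tab rises 44 mm above it, 12 mm thick along the rail, 28 mm wide across.
- rest_hole (a point): Centre of the mouth (top face, 80 mm above the table) of the 27 mm through hole in a fixed light-wood block 70 x 70 x 80 mm: a place to stand the pin in, collar on the block, while it is out.
- pot0: Pen pot, white, open square box 44 mm (x) by 40 mm (y) by 100 mm tall with a hook on its back (+x side), 115 mm high in all, on a heavy dark foot plate 10 mm thick, 62 mm wide (y), from x = -45 to 22 mm; about 240 g. Origin: centre of its underside, z up. Stands on the table at the start, or is absent. Its two flat sides 40 mm apart along y are free for gripping.
- pot0_mouth (a point): Centre of the open mouth of pot0, 100 mm above its origin.
- pot0_hook (a point): Middle of the underside of the top strip of pot0's hook: 39 mm behind (+x) and 110 mm above its origin. Hook 30 mm wide; its slot between the pot's back (x = 22 mm) and the rear leg (x = 56 to 60 mm) is 34 mm; the leg reaches 25 mm below this point. Hung, this point is on the rail's top face, the pot's underside 20 mm off the table, and the pot leans about 0.28 rad.
- pot1: Pen pot, blue, open square box 44 mm (x) by 40 mm (y) by 100 mm tall with a hook on its back (+x side), 115 mm high in all, on a heavy dark foot plate 10 mm thick, 62 mm wide (y), from x = -45 to 22 mm; about 240 g. Origin: centre of its underside, z up. Stands on the table at the start, or is absent. Its two flat sides 40 mm apart along y are free for gripping.
- pot1_mouth (a point): Centre of the open mouth of pot1, 100 mm above its origin.
- pot1_hook (a point): Middle of the underside of the top strip of pot1's hook: 39 mm behind (+x) and 110 mm above its origin. Hook 30 mm wide; its slot between the pot's back (x = 22 mm) and the rear leg (x = 56 to 60 mm) is 34 mm; the leg reaches 25 mm below this point. Hung, this point is on the rail's top face, the pot's underside 20 mm off the table, and the pot leans about 0.28 rad.
- pot2: Pen pot, green, open square box 44 mm (x) by 40 mm (y) by 100 mm tall with a hook on its back (+x side), 115 mm high in all, on a heavy dark foot plate 10 mm thick, 62 mm wide (y), from x = -45 to 22 mm; about 240 g. Origin: centre of its underside, z up. Stands on the table at the start, or is absent. Its two flat sides 40 mm apart along y are free for gripping.
- pot2_mouth (a point): Centre of the open mouth of pot2, 100 mm above its origin.
- pot2_hook (a point): Middle of the underside of the top strip of pot2's hook: 39 mm behind (+x) and 110 mm above its origin. Hook 30 mm wide; its slot between the pot's back (x = 22 mm) and the rear leg (x = 56 to 60 mm) is 34 mm; the leg reaches 25 mm below this point. Hung, this point is on the rail's top face, the pot's underside 20 mm off the table, and the pot leans about 0.28 rad.
- pot3: Pen pot, orange, open square box 44 mm (x) by 40 mm (y) by 100 mm tall with a hook on its back (+x side), 115 mm high in all, on a heavy dark foot plate 10 mm thick, 62 mm wide (y), from x = -45 to 22 mm; about 240 g. Origin: centre of its underside, z up. Stands on the table at the start, or is absent. Its two flat sides 40 mm apart along y are free for gripping.
- pot3_mouth (a point): Centre of the open mouth of pot3, 100 mm above its origin.
- pot3_hook (a point): Middle of the underside of the top strip of pot3's hook: 39 mm behind (+x) and 110 mm above its origin. Hook 30 mm wide; its slot between the pot's back (x = 22 mm) and the rear leg (x = 56 to 60 mm) is 34 mm; the leg reaches 25 mm below this point. Hung, this point is on the rail's top face, the pot's underside 20 mm off the table, and the pot leans about 0.28 rad.
- mug: Blue mug, 80 mm diameter, 90 mm tall; origin at the centre of its underside. Bystander.
- notebook: White notebook 150 x 210 x 21 mm with a pen on it; origin at the centre of its underside. Bystander.
- books: Two stacked books, 160 x 230 mm, 54 mm high; origin at the centre of the underside. Bystander.
Mind the look-alikes: they are no part of the job. Of the things shaped like the pot0, the white one is meant.

How it is judged:
By the outcome, as a careful person would: the job done as asked, in the order asked, and still so for the second after the job is handed in, with the robot touching nothing.
Of pot0, pot1, pot2, pot3 only 2 to 3 are there at a start; the rules pass over those that are not, and their reading is None.
At some moment in a run one of pot0, pot1, pot2, pot3 may be knocked a few centimetres aside while the robot is not near it.
It also fails if it takes over 210 s, if anything falls off the work surface, if the arm or the gripper's body presses on something with over 40 N, if the wrist force passes 120 N, or if a joint passes its speed limit or range.

## Working session

There is one attempt and no reset: what is moved stays moved. The work goes in short steps, Python scripts to look and compute and a tool call to move; the robot and the scene stay as the last step left them, time stands still between calls to the robot, and variables do not carry over. Pictures are saved under pics/ and viewed, and the job is handed in when it is done.

Besides the shell and the picture viewer there is one more tool, called after "Emit:" by a JSON object that holds its "api" and its "payload". step_arm: Moves the arm, as the interface text tells. Its arguments: {"type":"object","properties":{"commands":{"type":"array"},"fingers":{"type":"number"}},"required":["commands"]}

```bash
mkdir -p pics; ls
cat > h.py <<'E'
import numpy as np, cv2, pickle
from station import manip, optics, ticket, nets
from scipy.spatial.transform import Rotation as R
def grab(n, save=None):
    f=optics.grab_frame(n)
    if save: cv2.imwrite('pics/'+save+'.png', f['img'])
    return f
def proj(f,P):
    P=np.atleast_2d(P); T=np.linalg.inv(np.array(f['extrinsics']))
    c=P@T[:3,:3].T+T[:3,3]; s=c[:,:2]/c[:,2:]
    r2=(s**2).sum(1,keepdims=True); s=s*(1+f['k1']*r2)
    return s*[f['fx'],f['fy']]+[f['cx'],f['cy']]
def ray(f,uv):
    uv=np.atleast_2d(uv).astype(float); d=(uv-[f['cx'],f['cy']])/[f['fx'],f['fy']]
    s=d.copy()
    for _ in range(20): s=d/(1+f['k1']*(s**2).sum(1,keepdims=True))
    T=np.array(f['extrinsics']); v=np.c_[s,np.ones(len(s))]@T[:3,:3].T
    return T[:3,3],v
def onz(f,uv,z):
    o,v=ray(f,uv); return o+v*((z-o[2])/v[:,2:])
E
python3 - <<'E'
from h import *
for n in ['side','top','wrist']:
    f=grab(n,n+'0'); print(n,f['fx'],f['cx'],f['cy'],f['k1'],np.round(f['extrinsics'],3).tolist())
print(manip.get_state())
E
```

```text
pics
side 357.58008887309546 253.4821307750541 192.82801890594104 -0.02886708390225704 [[-0.999, -0.027, 0.046, 0.486], [-0.052, 0.657, -0.752, 0.758], [-0.01, -0.754, -0.657, 0.775], [0.0, 0.0, 0.0, 1.0]]
top 429.4773825862635 262.1690263549775 194.144138271977 -0.07482380350694129 [[0.008, -0.983, 0.183, 0.265], [-1.0, -0.009, -0.002, -0.017], [0.004, -0.183, -0.983, 1.574], [0.0, 0.0, 0.0, 1.0]]
wrist 312.08782460762745 253.3151080689565 194.15942587882915 -0.00715389986867844 [[0.394, 0.873, 0.287, 0.181], [0.919, -0.374, -0.125, 0.629], [-0.002, 0.313, -0.95, 0.374], [0.0, 0.0, 0.0, 1.0]]
{'time': 0.15, 'joint_positions': array([ 1.08340545e+00,  1.24354557e-01,  1.65133864e+00, -1.91782474e-05,
        1.36749490e+00, -8.26113802e-02]), 'qvel': array([-0.00054112, -0.00110635, -0.00271654,  0.00026136, -0.00151274,
        0.00168303]), 'tau': array([ 2.87495732e-04, -4.24226117e+01, -3.66015136e+01, -7.32973217e-05,
        4.60643991e-03, -1.22662499e-05]), 'ee_pos': array([0.25581124, 0.59706568, 0.24434867]), 'eef_rot': array([ 3.07074993,  1.56920077, -2.04641466]), 'contact_force': array([-0.5770688 ,  0.56507118,  0.44916349]), 'torque': array([0.00824021, 0.01147996, 0.06774054]), 'gripper_width': 0.0853977798341987}
```

View pics/top0.png

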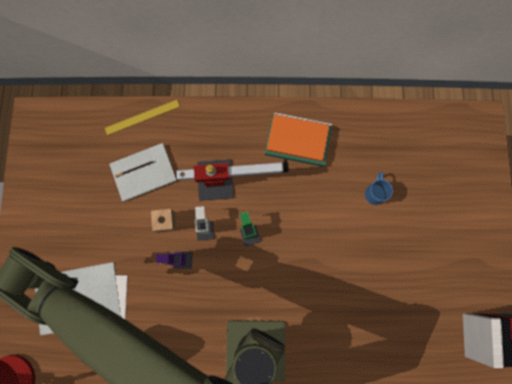

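View pics/side0.png

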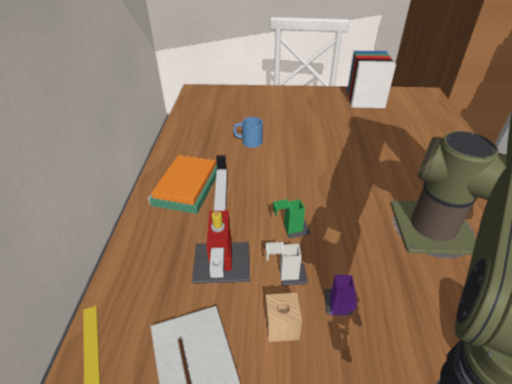

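View pics/wrist0.png

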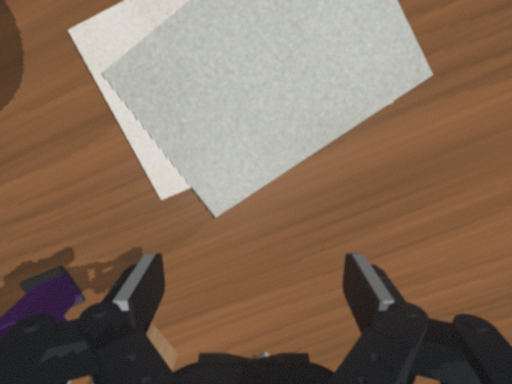

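Top view: the stand and pin are at about (210,172), with the rail running right to its tab at (285,167). The rest block is at (161,219), the white pot at (202,222) and the green pot at (249,228). The purple pot at (173,260) is a look-alike. Next I measure positions.

Run:
```python
from h import *
F={n:grab(n) for n in ['side','top']}
for n,f in F.items():
    vis=f['img'].copy()
    for q in ['pin','stand','rail','rest_hole','pot0','pot1','pot2','pot3','mug','books','notebook']:
        try: r=nets.silhouettes(q,f)
        except Exception as e: print(q,e); continue
        for d in r[:3]:
            m=d['pixels']; ys,xs=np.nonzero(m)
            print(n,q,round(d['confidence'],2),d['extent'],xs.mean().round(1),ys.mean().round(1),len(xs))
    big=cv2.resize(f['img'][140:290,130:310] if n=='top' else f['img'][140:350,180:380],None,fx=4 if n=='top' else 3.0,fy=4 if n=='top' else 3,interpolation=cv2.INTER_CUBIC)
    cv2.imwrite(f'pics/{n}_crop.png',big); print(big.shape)
    pickle.dump(f,open(n+'.pkl','wb'))
```

```text
side pin 0.48 [211.3, 210.8, 15.4, 24.6] 216.8 221.4 212
side pin 0.33 [210.5, 156.0, 12.6, 120.7] 219.3 213.8 862
side stand 0.65 [189.7, 156.1, 59.1, 125.3] 220.8 243.2 3338
side rail 0.57 [211.7, 157.8, 11.7, 119.7] 218.9 214.3 962
side rail 0.2 [265.6, 239.3, 44.5, 44.8] 288.3 262.8 1095
side rest_hole 0.96 [265.3, 293.0, 35.7, 48.4] 282.8 316.7 1531
side pot0 0.9 [263.5, 242.4, 45.4, 43.9] 288.5 262.4 1193
side pot0 0.88 [324.5, 277.8, 34.6, 39.0] 340.8 296.0 1085
side pot0 0.81 [275.3, 199.1, 35.8, 38.7] 292.5 216.9 941
side pot1 0.9 [263.5, 242.4, 45.4, 43.9] 288.5 262.4 1193
side pot1 0.88 [324.5, 277.8, 34.6, 39.0] 340.8 296.0 1085
side pot1 0.81 [275.3, 199.1, 35.8, 38.7] 292.5 216.9 941
side pot2 0.9 [263.5, 242.4, 45.4, 43.9] 288.5 262.4 1193
side pot2 0.88 [324.5, 277.8, 34.6, 39.0] 340.8 296.0 1085
side pot2 0.81 [275.3, 199.1, 35.8, 38.7] 292.5 216.9 941
side pot3 0.9 [263.5, 242.4, 45.4, 43.9] 288.5 262.4 1193
side pot3 0.88 [324.5, 277.8, 34.6, 39.0] 340.8 296.0 1085
side pot3 0.81 [275.3, 199.1, 35.8, 38.7] 292.5 216.9 941
side mug 0.8 [234.5, 116.8, 27.9, 27.9] 250
[... 920 characters left out ...]
pot1 0.62 [239.1, 213.2, 20.6, 31.1] 248.6 230.8 446
top pot1 0.56 [154.2, 251.0, 38.2, 15.4] 175.8 258.9 548
top pot2 0.92 [195.4, 206.7, 19.9, 33.1] 203.2 225.7 461
top pot2 0.62 [239.1, 213.2, 20.6, 31.1] 248.6 230.8 446
top pot2 0.56 [154.2, 251.0, 38.2, 15.4] 175.8 258.9 548
top pot3 0.92 [195.4, 206.7, 19.9, 33.1] 203.2 225.7 461
top pot3 0.62 [239.1, 213.2, 20.6, 31.1] 248.6 230.8 446
top pot3 0.56 [154.2, 251.0, 38.2, 15.4] 175.8 258.9 548
top mug 0.83 [364.5, 172.2, 30.0, 35.7] 378.2 190.5 605
top mug 0.46 [176.7, 161.7, 114.9, 39.9] 224.8 176.7 2106
top books 0.85 [267.8, 113.5, 64.9, 57.2] 298.1 139.6 2604
top notebook 0.94 [109.1, 141.8, 65.8, 60.1] 142.1 172.1 2369
(600, 720, 3)
```

View pics/top_crop.png

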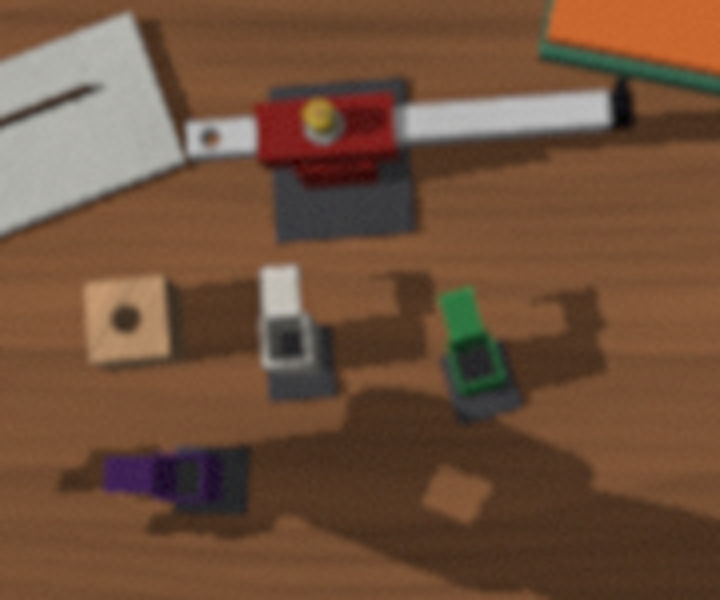

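View pics/side_crop.png

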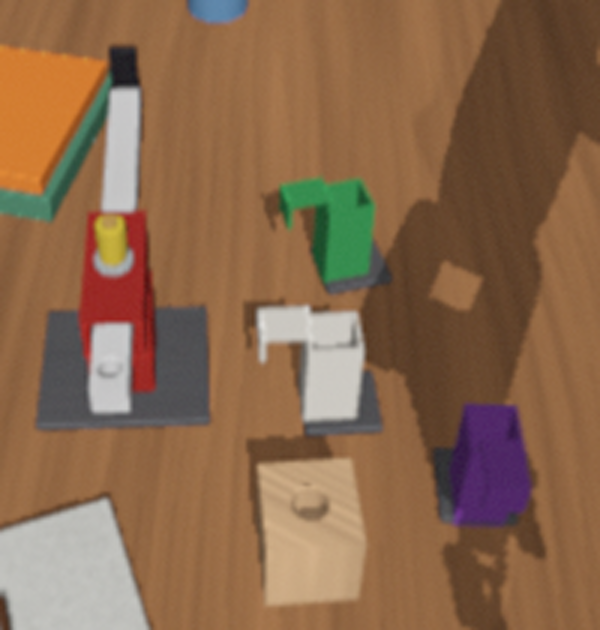

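```bash
cat > fit.py <<'E'
from h import *
from scipy.optimize import least_squares
F={n:pickle.load(open(n+'.pkl','rb')) for n in ['side','top']}
def tp(X,Y): return [(X+.5)/4-.5+130,(Y+.5)/4-.5+140]
def sp(X,Y): return [(X+.5)/3-.5+180,(Y+.5)/3-.5+140]
def fit(obs,p0):
    # obs: (view, local pt, px)
    def res(p):
        c,s=np.cos(p[2]),np.sin(p[2]); out=[]
        for v,l,px in obs:
            w=[p[0]+c*l[0]-s*l[1],p[1]+s*l[0]+c*l[1],l[2]]
            out+=list((proj(F[v],w)[0]-px))
        return out
    r=least_squares(res,p0,loss='soft_l1'); print(np.round(r.x,4),np.round(np.reshape(r.fun,(-1,2)),1).tolist()); return r.x
if __name__=='__main__':
    print('stand');S=fit([('top',[0,0,.184],tp(319,108)),('top',[0,0,.146],tp(323,121)),('top',[0,.1,.13],tp(210,136)),('top',[0,-.255,.174],tp(621,90)),
     ('side',[0,0,.184],sp(110,222)),('side',[0,0,.146],sp(114,261)),('side',[0,.1,.13],sp(110,368)),('side',[0,-.255,.174],sp(123,50))],[.5,.1,0])
    print('block');B=fit([('top',[0,0,.08],tp(125,318)),('side',[0,0,.08],sp(310,501))],[.4,.2,0])
    P={}
    for n,t in {'white':[(290,340),(281,268),(333,329),(258,318)],'green':[(476,362),(457,290),(345,190),(283,188)]}.items():
        print(n);P[n]=fit([('top',[0,0,.1],tp(*t[0])),('top',[.06,0,.115],tp(*t[1])),('side',[0,0,.1],sp(*t[2])),('side',[.06,0,.115],sp(*t[3]))],[.4,.1,0])
    pickle.dump((S,B,P),open('fit.pkl','wb'))
    # overlay
    def box(a,b,c,d,e,f): return [[x,y,z] for x in(a,b) for y in(c,d) for z in(e,f)]
    E=[(0,1),(2,3),(4,5),(6,7),(0,2),(1,3),(4,6),(5,7),(0,4),(1,5),(2,6),(3,7)]
    def W(p,L):
        L=np.array(L);c,s=np.cos(p[2]),np.sin(p[2]);return np.c_[p[0]+c*L[:,0]-s*L[:,1],p[1]+s*L[:,0]+c*L[:,1],L[:,2]]
    for n,f in F.items():
        k,(x0,y0,x1,y1)=(4,(130,140,310,290)) if n=='top' else (3,(180,140,380,350))
        im=cv2.resize(f['img'][y0:y1,x0:x1],None,fx=k,fy=k,interpolation=cv2.INTER_CUBIC)
        items=[(S,box(-.025,.025,-.06,.06,.11,.14)),(S,box(-.014,.014,-.255-.006,.13-.006,.102,.13)),(S,box(-.014,.014,-.261,-.249,.13,.174)),(B,box(-.035,.035,-.035,.035,0,.08))]
        for p in P.values(): items+=[(p,box(-.022,.022,-.02,.02,.01,.1)),(p,box(-.045,.022,-.031,.031,0,.01)),(p,box(.022,.06,-.015,.015,.11,.115))]
        for p,b in items:
            q=(proj(f,W(p,b))-[x0,y0]+.5)*k
            for i,j in E: cv2.line(im,tuple(int(v) for v in q[i]),tuple(int(v) for v in q[j]),(255,255,0),1)
        cv2.imwrite(f'pics/ov_{n}.png',im)
E
python3 fit.py
```

```text
stand
[0.6114 0.1596 0.0878] [[-1.0, 1.2], [-0.6, 0.7], [-0.7, 0.3], [-0.4, 0.6], [-0.3, -0.2], [-0.4, -2.1], [-0.3, -0.7], [-0.6, -1.6]]
block
[0.4505 0.3353 0.    ] [[-0.2, 0.1], [-0.1, -0.1]]
white
[0.4316 0.1888 0.0889] [[-0.8, -0.3], [-0.2, -0.1], [-0.1, -0.7], [0.4, -0.2]]
green
[0.4154 0.0248 0.2716] [[0.1, -0.6], [0.3, 0.1], [0.2, 0.2], [0.2, 0.2]]
```

View pics/ov_top.png

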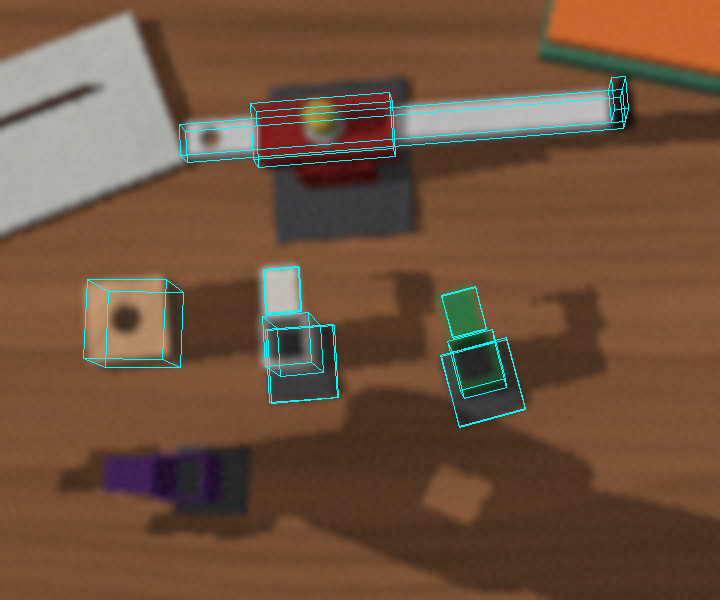

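View pics/ov_side.png

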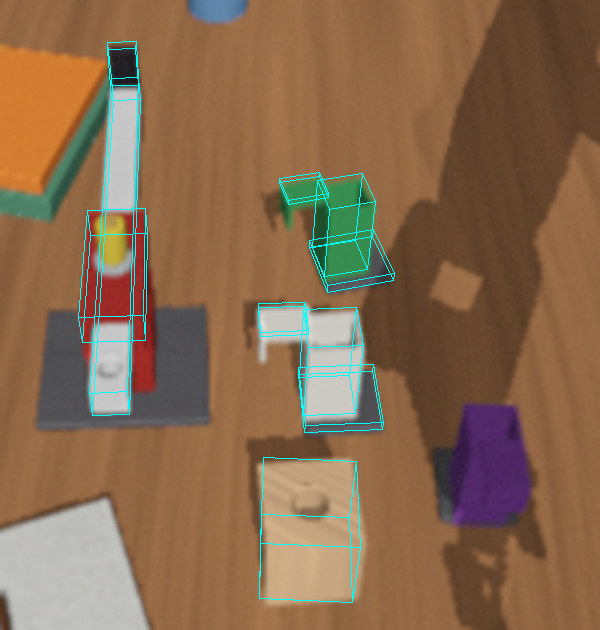

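```bash
cat >> h.py <<'E'
def toolR(yaw):
    # x down, z (jaw) horizontal at angle yaw from world x
    x=np.array([0,0,-1.]); z=np.array([np.cos(yaw),np.sin(yaw),0]); y=np.cross(z,x)
    return np.c_[x,y,z]
def cur():
    s=manip.get_state(); return s,np.array(s['ee_pos']),R.from_euler('xyz',s['eef_rot']).as_matrix()
def go(pos,yaw=None,pitch=0):
    s,p,M=cur(); d=(np.array(pos)-p)*1000
    rv=np.zeros(3)
    if yaw is not None:
        T=toolR(yaw); rv=np.degrees(R.from_matrix(T@M.T).as_rotvec())
    print('shift mm',np.round(d,1),'turn deg',np.round(rv,2)); return d,rv
def st():
    s,p,M=cur(); print('t',round(s['time'],2),'pos',np.round(p,4),'jawyaw',np.round(np.degrees(np.arctan2(M[1,2],M[0,2])),1),'xax',np.round(M[:,0],3),'F',np.round(s['contact_force'],1),'w',round(s['gripper_width'],4),'q',np.round(s['joint_positions'],2))
E
python3 - <<'E'
from h import *
st()
S,B,P=pickle.load(open('fit.pkl','rb'))
for y in (S[2]+np.pi/2,S[2]-np.pi/2): go([S[0],S[1],.30],y)
s,p,M=cur();T=np.array(grab('wrist')['extrinsics']);print(np.round(M,3),np.round(M.T@(T[:3,3]-p),3), np.round(M.T@T[:3,:3],3))
E
```

```text
t 1.35 pos [0.256  0.5974 0.2453] jawyaw 66.8 xax [-0. -0. -1.] F [-0.5  0.1 -0. ] w 0.0851 q [ 1.08  0.12  1.65 -0.    1.37 -0.08]
shift mm [ 355.4 -437.8   54.7] turn deg [ 0.    0.   28.22]
shift mm [ 355.4 -437.8   54.7] turn deg [   0.     -0.   -151.78]
[[-0.    -0.919  0.394]
 [-0.     0.394  0.919]
 [-1.    -0.    -0.   ]] [-0.13   0.081 -0.001] [[ 0.    -0.313  0.95 ]
 [-0.    -0.95  -0.313]
 [ 1.    -0.    -0.   ]]
```

Emit:
{"api": "step_arm", "payload": {"commands": [[[355, -438, 55, 0, 0, 28.2], [355, -438, 55, 0, 0, 28.2], [355, -438, 55, 0, 0, 28.2], [355, -438, 55, 0, 0, 28.2], [355, -438, 55, 0, 0, 28.2], [355, -438, 55, 0, 0, 28.2], [355, -438, 55, 0, 0, 28.2], [355, -438, 55, 0, 0, 28.2], [355, -438, 55, 0, 0, 28.2], [355, -438, 55, 0, 0, 28.2], [355, -438, 55, 0, 0, 28.2], [355, -438, 55, 0, 0, 28.2], [355, -438, 55, 0, 0, 28.2], [355, -438, 55, 0, 0, 28.2], [355, -438, 55, 0, 0, 28.2], [355, -438, 55, 0, 0, 28.2], [355, -438, 55, 0, 0, 28.2], [355, -438, 55, 0, 0, 28.2]]], "fingers": 1}}

```text
time: 2.9
ee_pos: [0.6103, 0.1604, 0.3001]
eef_rot: [1.169, 1.57, 2.829]
contact_force: [-0.6, 0.1, 0.0]
gripper_width: 0.0855
```

```bash
cat > ov.py <<'E'
from h import *
E_=[(0,1),(2,3),(4,5),(6,7),(0,2),(1,3),(4,6),(5,7),(0,4),(1,5),(2,6),(3,7)]
def box(a,b,c,d,e,f): return [[x,y,z] for x in(a,b) for y in(c,d) for z in(e,f)]
def W(p,L):
    L=np.atleast_2d(L);c,s=np.cos(p[2]),np.sin(p[2]);return np.c_[p[0]+c*L[:,0]-s*L[:,1],p[1]+s*L[:,0]+c*L[:,1],L[:,2]]
def draw(f,items,fn,crop=(0,0,512,384),k=1.5,circ=()):
    x0,y0,x1,y1=crop
    im=cv2.resize(f['img'][y0:y1,x0:x1],None,fx=k,fy=k,interpolation=cv2.INTER_CUBIC)
    for p,b in items:
        q=(proj(f,W(p,b))-[x0,y0]+.5)*k
        for i,j in E_: cv2.line(im,tuple(int(v) for v in q[i]),tuple(int(v) for v in q[j]),(255,255,0),1)
    for p,r,z in circ:
        a=np.linspace(0,2*np.pi,60); q=(proj(f,W(p,np.c_[r*np.cos(a),r*np.sin(a),0*a+z]))-[x0,y0]+.5)*k
        cv2.polylines(im,[q.astype(np.int32)],True,(255,255,0),1)
    cv2.imwrite('pics/'+fn+'.png',im)
def standitems(S,d=0): return [(S,box(-.025,.025,-.06,.06,.11,.14)),(S,box(-.014,.014,-.261-d,.124-d,.102,.13)),(S,box(-.014,.014,-.261-d,-.249-d,.13,.174))]
def potitems(p): return [(p,box(-.022,.022,-.02,.02,.01,.1)),(p,box(-.045,.022,-.031,.031,0,.01)),(p,box(.022,.06,-.015,.015,.11,.115))]
E
python3 - <<'E'
from ov import *
st(); S,B,P=pickle.load(open('fit.pkl','rb'))
f=grab('wrist','w1raw'); pickle.dump(f,open('wrist.pkl','wb'))
draw(f,standitems(S)+potitems(P['white']),'w1',circ=[(S,.016,.146),(S,.012,.184)])
E
```

```text
t 2.9 pos [0.6103 0.1604 0.3001] jawyaw 95.1 xax [-0.001  0.    -1.   ] F [-0.6  0.1  0. ] w 0.0855 q [ 0.17  0.05  1.63  0.    1.45 -1.49]
```

View pics/w1.png

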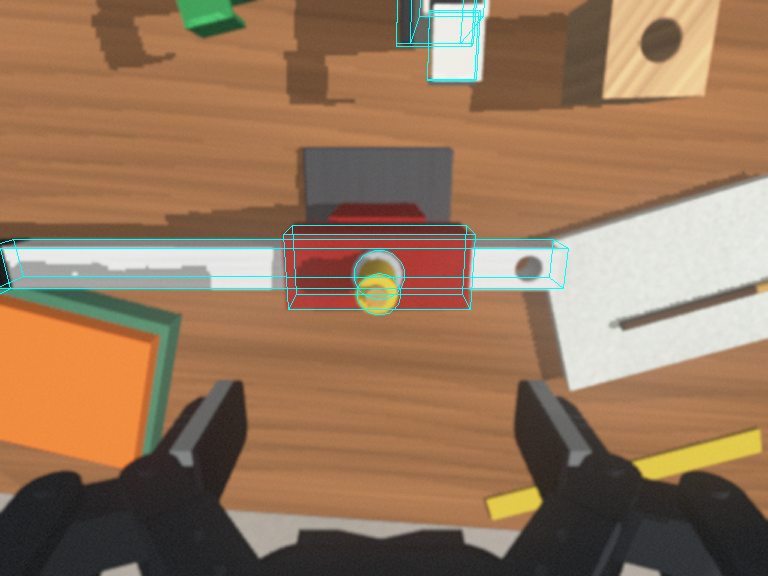

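Emit:
{"api": "step_arm", "payload": {"commands": [[[1, -1, -40, 0, 0, 0], [1, -1, -80, 0, 0, 0], [1, -1, -115, 0, 0, 0], [1, -1, -136, 0, 0, 0], [1, -1, -136, 0, 0, 0], [1, -1, -136, 0, 0, 0]]], "fingers": 1}}

```text
time: 3.45
ee_pos: [0.6107, 0.1593, 0.1631]
eef_rot: [1.642, 1.568, -2.981]
contact_force: [0.4, -0.3, 0.5]
gripper_width: 0.0857
```

Emit:
{"api": "step_arm", "payload": {"commands": [[[0, 0, 0, 0, 0, 0], [0, 0, 0, 0, 0, 0], [0, 0, 0, 0, 0, 0], [0, 0, 0, 0, 0, 0], [0, 0, 0, 0, 0, 0], [0, 0, 0, 0, 0, 0], [0, 0, 0, 0, 0, 0], [0, 0, 0, 0, 0, 0], [0, 0, 0, 0, 0, 0], [0, 0, 0, 0, 0, 0]]], "fingers": 0}}

```text
time: 4.28
ee_pos: [0.6127, 0.1585, 0.1658]
eef_rot: [-1.518, 1.569, 0.14]
contact_force: [-1.1, -0.3, 5.8]
gripper_width: 0.0224
```

Run:
```python
from ov import *
st(); grab('wrist','w2')
```

```text
t 4.28 pos [0.6127 0.1585 0.1658] jawyaw 95.0 xax [ 0.002  0.    -1.   ] F [-1.1 -0.3  5.8] w 0.0224 q [ 0.17  0.15  1.76 -0.    1.23 -1.49]
```

View pics/w2.png

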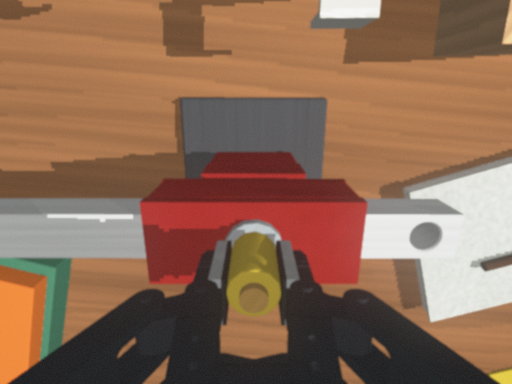

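Emit:
{"api": "step_arm", "payload": {"commands": [[[0, 0, 4, 0, 0, 0], [0, 0, 8, 0, 0, 0], [0, 0, 14, 0, 0, 0], [0, 0, 22, 0, 0, 0], [0, 0, 32, 0, 0, 0], [0, 0, 44, 0, 0, 0], [0, 0, 58, 0, 0, 0], [0, 0, 72, 0, 0, 0], [0, 0, 86, 0, 0, 0], [0, 0, 100, 0, 0, 0], [0, 0, 100, 0, 0, 0], [0, 0, 100, 0, 0, 0]]]}}

```text
time: 5.33
ee_pos: [0.6126, 0.1586, 0.2663]
eef_rot: [-1.499, 1.568, 0.159]
contact_force: [0.3, 0.7, -2.2]
gripper_width: 0.0222
```

Run:
```python
from ov import *
st(); grab('wrist','w3'); f=grab('side'); cv2.imwrite('pics/s3.png',cv2.resize(f['img'][120:350,150:380],None,fx=2.6,fy=2.6)); st()
S,B,P=pickle.load(open('fit.pkl','rb')); go([B[0],B[1],.26],S[2]+np.pi/2)
```

```text
t 5.33 pos [0.6126 0.1586 0.2663] jawyaw 95.0 xax [ 0.003  0.    -1.   ] F [ 0.3  0.7 -2.2] w 0.0222 q [ 0.17  0.07  1.67 -0.    1.4  -1.49]
t 5.43 pos [0.6116 0.1584 0.2636] jawyaw 95.0 xax [-0.001 -0.    -1.   ] F [-0.5 -0.8 -1.7] w 0.0223 q [ 0.17  0.07  1.67  0.    1.4  -1.49]
shift mm [-161.1  176.9   -3.6] turn deg [ 0.01 -0.07  0.02]
```

View pics/w3.png

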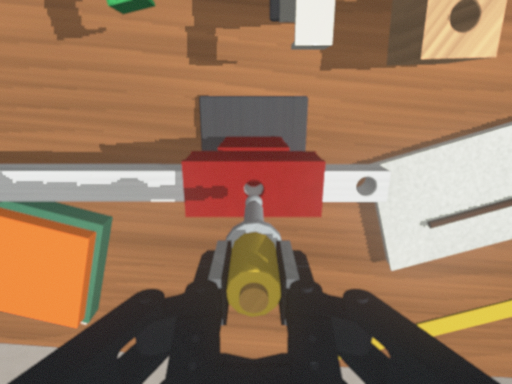

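View pics/s3.png

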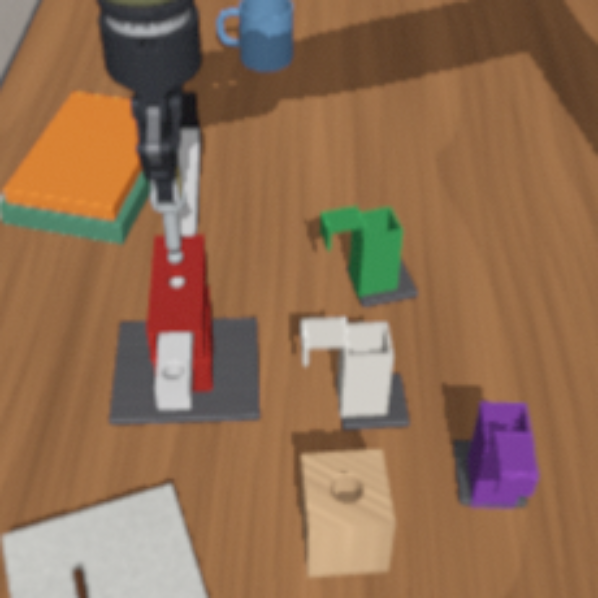

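Emit:
{"api": "step_arm", "payload": {"commands": [[[-30, 32, 0, 0, 0, 0], [-55, 60, 0, 0, 0, 0], [-80, 88, 0, 0, 0, 0], [-105, 116, 0, 0, 0, 0], [-130, 144, 0, 0, 0, 0], [-150, 165, 0, 0, 0, 0], [-161, 177, 0, 0, 0, 0], [-161, 177, 0, 0, 0, 0], [-161, 177, 0, 0, 0, 0], [-161, 177, 0, 0, 0, 0], [-161, 177, 0, 0, 0, 0]]]}}

```text
time: 6.35
ee_pos: [0.4515, 0.3346, 0.2637]
eef_rot: [2.315, 1.57, -2.311]
contact_force: [0.0, -0.3, -1.6]
gripper_width: 0.0223
```

Run:
```python
from ov import *
st(); S,B,P=pickle.load(open('fit.pkl','rb'))
f=grab('wrist'); B2=B.copy(); B2[2]=0
draw(f,[(B,box(-.035,.035,-.035,.035,0,.08))],'w4',circ=[(B,.0135,.08)]); pickle.dump(f,open('wrist.pkl','wb'))
for _ in range(3): st(); grab('side')
```

```text
t 6.35 pos [0.4515 0.3346 0.2637] jawyaw 94.9 xax [-0.001 -0.001 -1.   ] F [ 0.  -0.3 -1.6] w 0.0223 q [ 0.54 -0.08  1.83 -0.    1.4  -1.11]
t 6.4 pos [0.4516 0.3346 0.2638] jawyaw 94.9 xax [-0.001 -0.001 -1.   ] F [-0.3 -0.2 -0.2] w 0.0223 q [ 0.54 -0.08  1.83 -0.    1.4  -1.11]
t 6.45 pos [0.4517 0.3346 0.264 ] jawyaw 94.9 xax [-0. -0. -1.] F [ 0.   0.2 -1.2] w 0.0226 q [ 0.54 -0.08  1.83 -0.    1.4  -1.11]
t 6.5 pos [0.4516 0.3347 0.2641] jawyaw 94.9 xax [-0. -0. -1.] F [-0.   0.3 -1.5] w 0.0223 q [ 0.54 -0.08  1.83 -0.    1.4  -1.11]
```

View pics/w4.png

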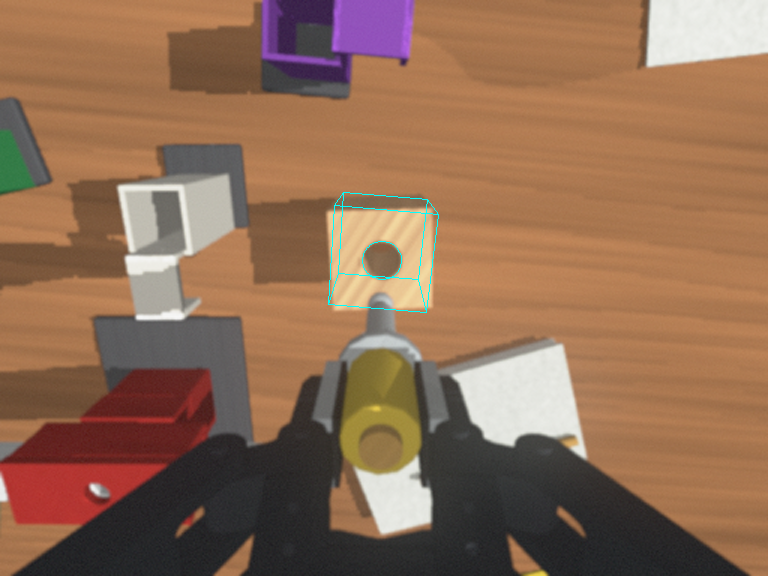

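Emit:
{"api": "step_arm", "payload": {"commands": [[[-1, 0, -25, 0, 0, 0], [-1, 0, -50, 0, 0, 0], [-1, 0, -75, 0, 0, 0], [-1, 0, -100, 0, 0, 0], [-1, 0, -125, 0, 0, 0], [-1, 0, -145, 0, 0, 0], [-1, 0, -153, 0, 0, 0], [-1, 0, -156, 0, 0, 0], [-1, 0, -156, 0, 0, 0], [-1, 0, -156, 0, 0, 0]]]}}

```text
time: 7.38
ee_pos: [0.451, 0.3359, 0.1099]
eef_rot: [-1.116, 1.568, 0.542]
contact_force: [-0.3, -0.1, -0.4]
gripper_width: 0.0222
```

Run:
```python
from ov import *
st(); f=grab('wrist','w5'); grab('side','s5');st()
```

```text
t 7.38 pos [0.451  0.3359 0.1099] jawyaw 95.0 xax [ 0.002  0.001 -1.   ] F [-0.3 -0.1 -0.4] w 0.0222 q [ 0.54  0.05  1.96 -0.    1.12 -1.11]
t 7.48 pos [0.4512 0.3361 0.1103] jawyaw 95.0 xax [ 0.003  0.002 -1.   ] F [ 0.3  0.2 -1. ] w 0.0229 q [ 0.54  0.05  1.96  0.    1.12 -1.11]
```

View pics/w5.png

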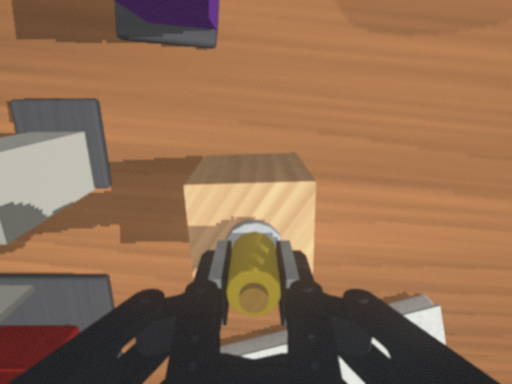

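Emit:
{"api": "step_arm", "payload": {"commands": [[[0, 0, -2, 0, 0, 0], [0, 0, -4, 0, 0, 0], [0, 0, -5, 0, 0, 0], [0, 0, -5, 0, 0, 0], [0, 0, -5, 0, 0, 0]]]}}

```text
time: 7.9
ee_pos: [0.4508, 0.336, 0.1058]
eef_rot: [-1.175, 1.569, 0.483]
contact_force: [-3.4, -1.4, 8.1]
gripper_width: 0.0225
```

Emit:
{"api": "step_arm", "payload": {"commands": [[[0, 0, 0, 0, 0, 0], [0, 0, 0, 0, 0, 0], [0, 0, 0, 0, 0, 0], [0, 0, 0, 0, 0, 0], [0, 0, 20, 0, 0, 0], [0, 0, 45, 0, 0, 0], [0, 0, 80, 0, 0, 0], [0, 0, 120, 0, 0, 0], [0, 0, 160, 0, 0, 0], [0, 0, 165, 0, 0, 0], [0, 0, 165, 0, 0, 0]]], "fingers": 1}}

```text
time: 8.82
ee_pos: [0.4517, 0.3365, 0.273]
eef_rot: [-1.117, 1.563, 0.542]
contact_force: [0.6, 0.4, -0.7]
gripper_width: 0.0852
```

Run:
```python
from ov import *
st(); S,B,P=pickle.load(open('fit.pkl','rb'))
f=grab('wrist')
draw(f,[],'w6',circ=[(B,.016,.086),(B,.012,.124)])
p=W(S,[0,-.255,.26])[0]; print(p); go(p,S[2]+np.pi/2)
```

```text
t 8.82 pos [0.4517 0.3365 0.273 ] jawyaw 95.0 xax [ 0.007  0.004 -1.   ] F [ 0.6  0.4 -0.7] w 0.0852 q [ 0.55 -0.09  1.82 -0.    1.4  -1.11]
[ 0.63373064 -0.09442522  0.26      ]
shift mm [ 183.2 -430.2   -9.6] turn deg [-0.08  0.14  0.02]
```

View pics/w6.png

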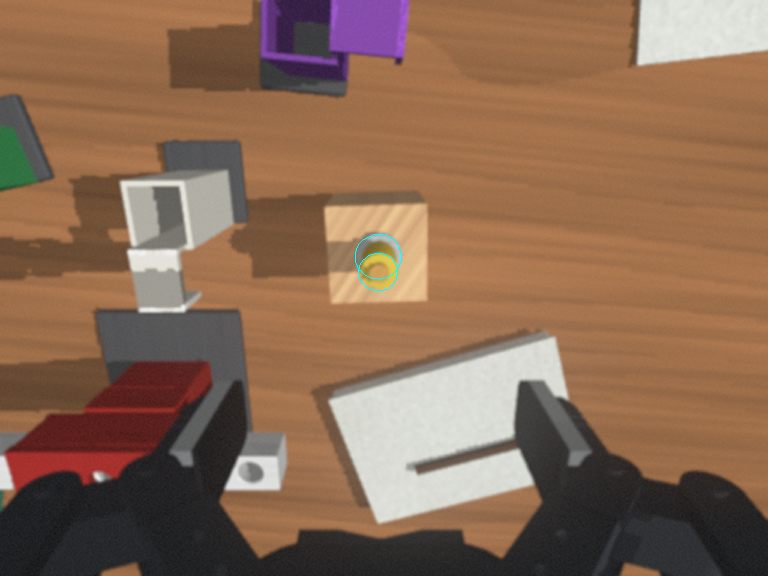

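Emit:
{"api": "step_arm", "payload": {"commands": [[[183, -430, -10, 0, 0, 0], [183, -430, -10, 0, 0, 0], [183, -430, -10, 0, 0, 0], [183, -430, -10, 0, 0, 0], [183, -430, -10, 0, 0, 0], [183, -430, -10, 0, 0, 0], [183, -430, -10, 0, 0, 0], [183, -430, -10, 0, 0, 0], [183, -430, -10, 0, 0, 0], [183, -430, -10, 0, 0, 0], [183, -430, -10, 0, 0, 0], [183, -430, -10, 0, 0, 0], [183, -430, -10, 0, 0, 0], [183, -430, -10, 0, 0, 0], [183, -430, -10, 0, 0, 0]]], "fingers": 1}}

```text
time: 10.12
ee_pos: [0.6321, -0.0931, 0.2567]
eef_rot: [1.075, 1.568, 2.735]
contact_force: [0.2, -0.8, 0.7]
gripper_width: 0.0856
```

Run:
```python
from ov import *
st(); S,B,P=pickle.load(open('fit.pkl','rb'))
f=grab('wrist')
draw(f,standitems(S),'w7')
p=W(S,[0,-.255,.26])[0]; print(p); go(p,S[2]+np.pi/2)
```

```text
t 10.12 pos [ 0.6321 -0.0931  0.2567] jawyaw 95.1 xax [-0.003  0.001 -1.   ] F [ 0.2 -0.8  0.7] w 0.0856 q [-0.23  0.09  1.66  0.    1.39 -1.89]
[ 0.63373064 -0.09442522  0.26      ]
shift mm [ 1.5 -1.6  2.7] turn deg [-0.05 -0.1  -0.08]
```

View pics/w7.png

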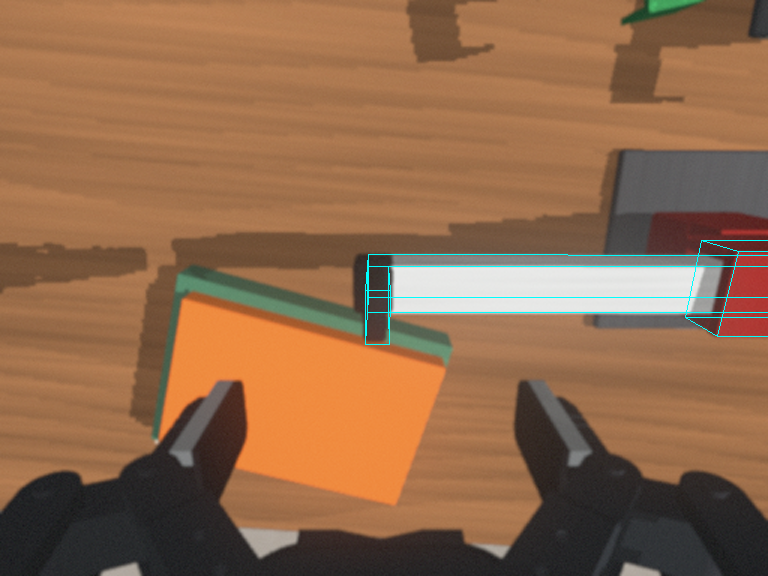

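Emit:
{"api": "step_arm", "payload": {"commands": [[[1, -1, -35, 0, 0, 0], [1, -1, -70, 0, 0, 0], [1, -1, -92, 0, 0, 0], [1, -1, -97, 0, 0, 0], [1, -1, -97, 0, 0, 0], [1, -1, -97, 0, 0, 0]]], "fingers": 1}}

```text
time: 10.67
ee_pos: [0.6346, -0.0947, 0.1628]
eef_rot: [-1.861, 1.569, -0.201]
contact_force: [0.6, 0.3, 0.4]
gripper_width: 0.0852
```

Emit:
{"api": "step_arm", "payload": {"commands": [[[0, 0, 0, 0, 0, 0], [0, 0, 0, 0, 0, 0], [0, 0, 0, 0, 0, 0], [0, 0, 0, 0, 0, 0], [0, 0, 0, 0, 0, 0], [0, 0, 0, 0, 0, 0], [0, 0, 0, 0, 0, 0], [0, 0, 0, 0, 0, 0], [0, 0, 0, 0, 0, 0], [0, 0, 0, 0, 0, 0], [0, 0, 0, 0, 0, 0]]], "fingers": 0}}

```text
time: 11.58
ee_pos: [0.6341, -0.0957, 0.1618]
eef_rot: [-2.366, 1.57, -0.707]
contact_force: [-1.1, -0.5, 3.9]
gripper_width: 0.0108
```

Emit:
{"api": "step_arm", "payload": {"commands": [[[0.4, -5, 0, 0, 0, 0], [1.2, -13, 0, 0, 0, 0], [2, -23, 0, 0, 0, 0], [3, -34, 0, 0, 0, 0], [4, -45, 0, 0, 0, 0], [5, -56, 0, 0, 0, 0], [6, -67, 0, 0, 0, 0], [7, -78, 0, 0, 0, 0], [7.8, -88, 0, 0, 0, 0], [8.4, -95, 0, 0, 0, 0], [8.8, -99, 0, 0, 0, 0], [8.8, -99.6, 0, 0, 0, 0], [8.8, -99.6, 0, 0, 0, 0], [8.8, -99.6, 0, 0, 0, 0]]]}}

```text
time: 12.75
ee_pos: [0.6428, -0.1961, 0.1618]
eef_rot: [-2.965, 1.57, -1.307]
contact_force: [-2.5, -1.7, 5.9]
gripper_width: 0.0111
```

Run:
```python
from ov import *
st(); S,B,P=pickle.load(open('fit.pkl','rb'))
f=grab('top'); draw(f,standitems(S,.1),'t8',(140,130,340,280),4)
f=grab('side'); draw(f,standitems(S,.1),'s8',(170,110,350,300),4)
f=grab('wrist'); draw(f,standitems(S,.1),'w8')
```

```text
t 12.75 pos [ 0.6428 -0.1961  0.1618] jawyaw 95.0 xax [ 0.    -0.001 -1.   ] F [-2.5 -1.7  5.9] w 0.0111 q [-0.38  0.23  1.67 -0.    1.24 -2.03]
```

View pics/t8.png

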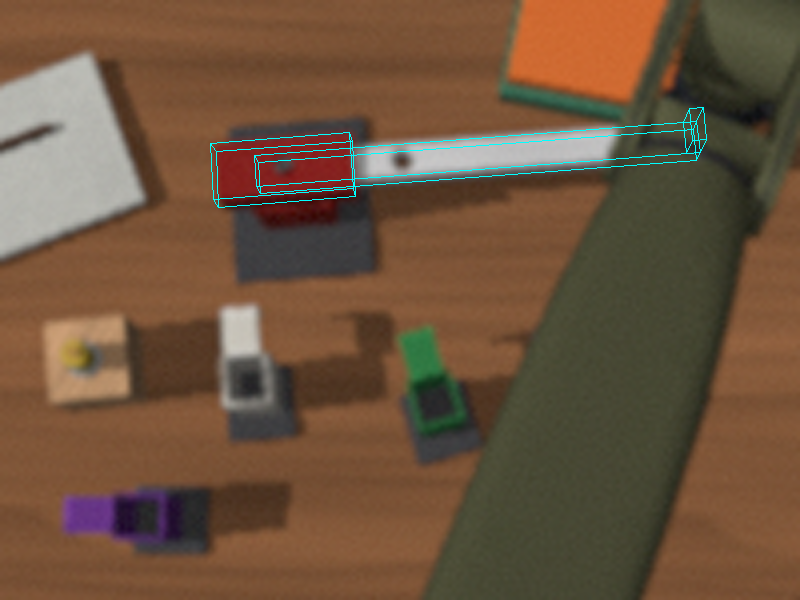

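View pics/w8.png

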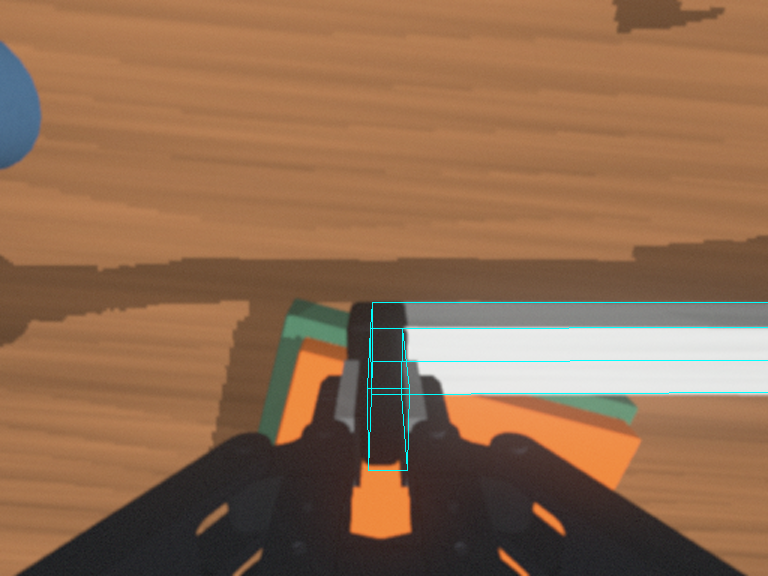

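Emit:
{"api": "step_arm", "payload": {"commands": [[[0, 0, 0, 0, 0, 0], [0, 0, 0, 0, 0, 0], [0, 0, 0, 0, 0, 0], [0, 0, 0, 0, 0, 0], [0, 0, 0, 0, 0, 0], [0, 0, 30, 0, 0, 0], [0, 0, 70, 0, 0, 0], [-5, 50, 110, 0, 0, 0], [-12, 90, 120, 0, 0, 0], [-18, 130, 120, 0, 0, 0], [-22, 170, 120, 0, 0, 0], [-26, 210, 120, 0, 0, 0], [-28, 250, 120, 0, 0, 0], [-30, 290, 120, 0, 0, 0], [-31, 330, 120, 0, 0, 0], [-31, 354, 120, 0, 0, 0], [-31, 354, 120, 0, 0, 0], [-31, 354, 120, 0, 0, 0], [-31, 354, 120, 0, 0, 0]]], "fingers": 1}}

```text
time: 14.48
ee_pos: [0.6118, 0.1586, 0.2811]
eef_rot: [2.721, 1.57, -1.904]
contact_force: [-0.1, -0.5, -0.5]
gripper_width: 0.0855
```

Run:
```python
from ov import *
st(); S,B,P=pickle.load(open('fit.pkl','rb'))
f=grab('wrist'); draw(f,standitems(S,.1),'w9',circ=[(S,.0085,.14),(S,.009,.13)])
draw(f,[],'w9z',(180,120,330,230),5,circ=[(S,.0085,.14),(S,.009,.13)])
pickle.dump(f,open('wrist.pkl','wb'))
```

```text
t 14.48 pos [0.6118 0.1586 0.2811] jawyaw 95.0 xax [-0.    -0.001 -1.   ] F [-0.1 -0.5 -0.5] w 0.0855 q [ 0.17  0.07  1.65 -0.    1.42 -1.49]
```

View pics/w9.png

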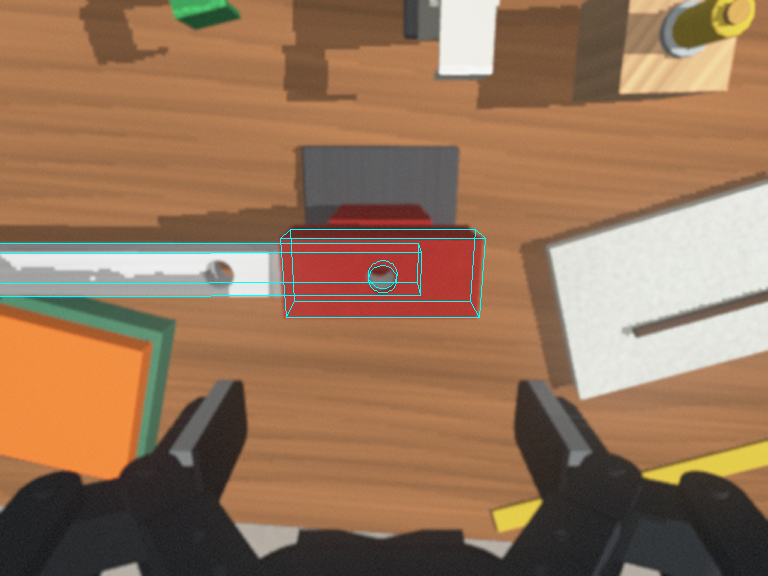

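View pics/w9z.png

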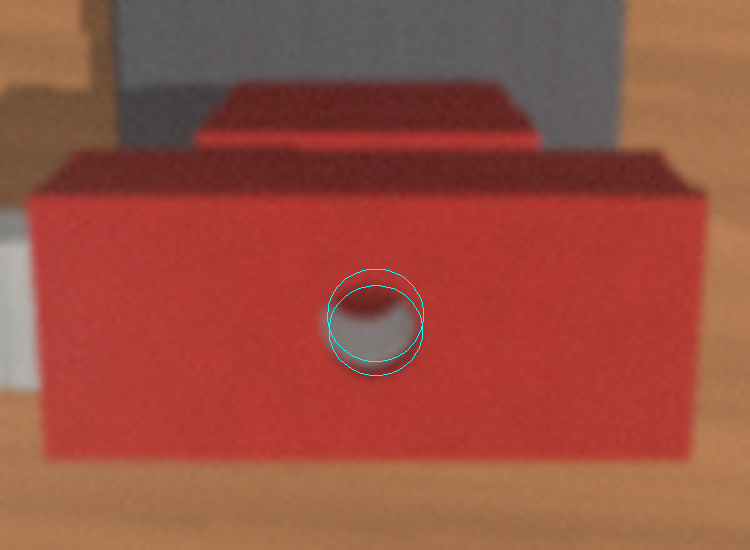

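Emit:
{"api": "step_arm", "payload": {"commands": [[[-25, 27, 0, 0, 0, 0], [-52, 57, 0, 0, 0, 0], [-80, 88, 0, 0, 0, 0], [-107, 117, 0, 0, 0, 0], [-135, 148, 0, 0, 0, 0], [-161, 177, 0, 0, 0, 0], [-161, 177, 0, 0, 0, 0], [-161, 177, -35, 0, 0, 0], [-161, 177, -70, 0, 0, 0], [-161, 177, -105, 0, 0, 0], [-161, 177, -140, 0, 0, 0], [-161, 177, -165, 0, 0, 0], [-161, 177, -173, 0, 0, 0], [-161, 177, -173, 0, 0, 0], [-161, 177, -173, 0, 0, 0]]], "fingers": 1}}

```text
time: 15.78
ee_pos: [0.452, 0.3353, 0.1093]
eef_rot: [-1.242, 1.57, 0.415]
contact_force: [-0.1, 0.6, 0.9]
gripper_width: 0.0856
```

Run:
```python
from ov import *
st(); S,B,P=pickle.load(open('fit.pkl','rb'))
f=grab('wrist','w10'); st(); go([B[0],B[1],.107],S[2]+np.pi/2)
```

```text
t 15.78 pos [0.452  0.3353 0.1093] jawyaw 94.9 xax [ 0.001  0.    -1.   ] F [-0.1  0.6  0.9] w 0.0856 q [ 0.54  0.06  1.96 -0.    1.12 -1.11]
t 15.83 pos [0.4526 0.336  0.1105] jawyaw 94.9 xax [ 0.003  0.002 -1.   ] F [0.7 0.8 0.7] w 0.0853 q [ 0.54  0.06  1.96 -0.    1.12 -1.11]
shift mm [-2.1 -0.7 -3.5] turn deg [-0.1   0.17  0.09]
```

View pics/w10.png

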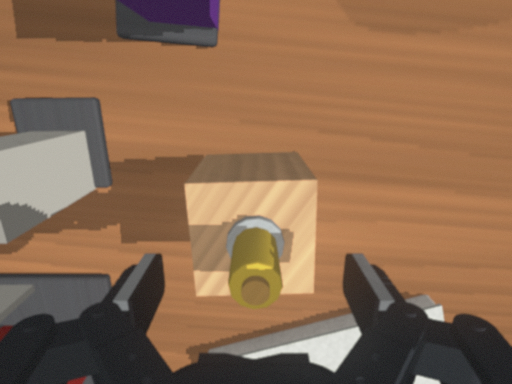

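Emit:
{"api": "step_arm", "payload": {"commands": [[[-1.5, 0, -2, 0, 0, 0], [-1.5, 0, -2, 0, 0, 0], [-1.5, 0, -2, 0, 0, 0]]]}}

```text
time: 16.08
ee_pos: [0.45, 0.3363, 0.1078]
eef_rot: [-1.124, 1.568, 0.535]
contact_force: [0.2, -0.1, 0.2]
gripper_width: 0.0855
```

Emit:
{"api": "step_arm", "payload": {"commands": [[[0, 0, 0, 0, 0, 0], [0, 0, 0, 0, 0, 0], [0, 0, 0, 0, 0, 0], [0, 0, 0, 0, 0, 0], [0, 0, 0, 0, 0, 0], [0, 0, 0, 0, 0, 0], [0, 0, 0, 0, 0, 0], [0, 0, 0, 0, 0, 0], [0, 0, 0, 0, 0, 0], [0, 0, 0, 0, 0, 0]]], "fingers": 0}}

```text
time: 16.92
ee_pos: [0.4495, 0.3359, 0.1065]
eef_rot: [-1.033, 1.57, 0.625]
contact_force: [0.7, -0.4, 1.7]
gripper_width: 0.0224
```

Run:
```python
from ov import *
st(); S,B,P=pickle.load(open('fit.pkl','rb'))
f=grab('wrist','w11'); st()
```

```text
t 16.92 pos [0.4495 0.3359 0.1065] jawyaw 95.0 xax [ 0.  0. -1.] F [ 0.7 -0.4  1.7] w 0.0224 q [ 0.55  0.06  1.97  0.    1.12 -1.11]
t 16.97 pos [0.4495 0.3359 0.1065] jawyaw 95.0 xax [ 0.  0. -1.] F [-0.1  0.5  1.7] w 0.0226 q [ 0.55  0.06  1.97  0.    1.12 -1.11]
```

View pics/w11.png

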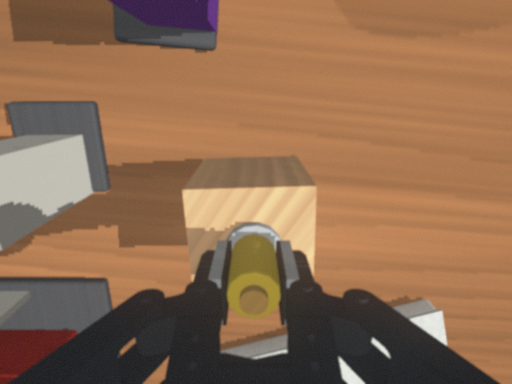

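Emit:
{"api": "step_arm", "payload": {"commands": [[[0, 0, 20, 0, 0, 0], [0, 0, 55, 0, 0, 0], [0, 0, 90, 0, 0, 0], [0, 0, 125, 0, 0, 0], [0, 0, 158, 0, 0, 0], [0, 0, 162, 0, 0, 0], [25, -27, 162, 0, 0, 0], [52, -57, 162, 0, 0, 0], [80, -88, 162, 0, 0, 0], [107, -117, 162, 0, 0, 0], [135, -147, 162, 0, 0, 0], [155, -169, 162, 0, 0, 0], [162.3, -177.1, 162, 0, 0, 0], [162.3, -177.1, 162, 0, 0, 0], [162.3, -177.1, 162, 0, 0, 0], [162.3, -177.1, 162, 0, 0, 0], [162.3, -177.1, 162, 0, 0, 0]]]}}

```text
time: 18.38
ee_pos: [0.6106, 0.1601, 0.2681]
eef_rot: [1.163, 1.57, 2.823]
contact_force: [0.2, 0.0, -1.0]
gripper_width: 0.0227
```

Run:
```python
from ov import *
st(); S,B,P=pickle.load(open('fit.pkl','rb'))
f=grab('wrist','w12'); s,p,M=cur(); print(proj(f,p-[0,0,.1]), proj(f,p-[0,0,.0195]),proj(f,p+[0,0,.02]))
draw(f,[],'w12z',(180,120,330,320),3,circ=[(S,.0085,.14)])
for _ in range(4): grab('top'); st()
```

```text
t 18.38 pos [0.6106 0.1601 0.2681] jawyaw 95.1 xax [-0.001  0.    -1.   ] F [ 0.2  0.  -1. ] w 0.0227 q [ 0.17  0.07  1.67  0.    1.4  -1.49]
[[253.46323229 201.46716216]] [[253.56096876 251.86997088]] [[253.65101135 298.32793633]]
t 18.48 pos [0.6109 0.16   0.2684] jawyaw 95.1 xax [ 0.  0. -1.] F [ 0.9  0.1 -0.4] w 0.0226 q [ 0.17  0.07  1.67  0.    1.4  -1.49]
t 18.53 pos [0.611  0.1598 0.2685] jawyaw 95.1 xax [ 0.  0. -1.] F [-0.1  0.  -1.2] w 0.0225 q [ 0.17  0.07  1.67  0.    1.4  -1.49]
t 18.58 pos [0.6111 0.1597 0.2685] jawyaw 95.1 xax [ 0.  0. -1.] F [-0.3  0.6 -0.5] w 0.0228 q [ 0.17  0.07  1.67  0.    1.4  -1.49]
t 18.63 pos [0.6112 0.1595 0.2686] jawyaw 95.1 xax [ 0.  0. -1.] F [ 0.1  0.5 -1. ] w 0.0225 q [ 0.17  0.07  1.67  0.    1.4  -1.49]
```

View pics/w12z.png

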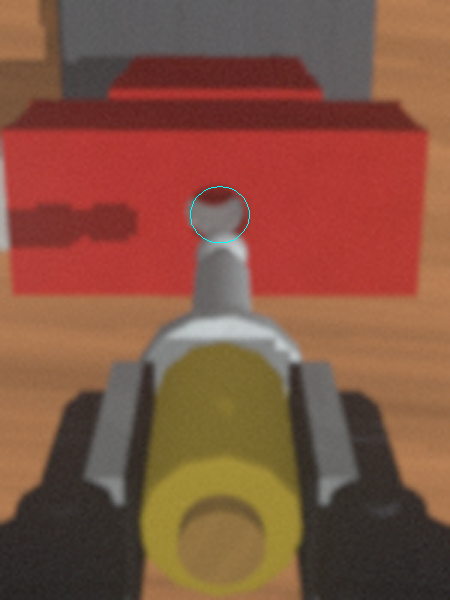

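Emit:
{"api": "step_arm", "payload": {"commands": [[[0, 0, -8, 0, 0, 0], [0, 0, -16, 0, 0, 0], [0, 0, -20, 0, 0, 0], [0, 0, -20, 0, 0, 0], [0, 0, -20, 0, 0, 0], [0, 0, -20, 0, 0, 0], [0, 0, -20, 0, 0, 0]]]}}

```text
time: 19.22
ee_pos: [0.6118, 0.1587, 0.2487]
eef_rot: [-1.449, 1.57, 0.209]
contact_force: [-0.7, -0.1, -0.7]
gripper_width: 0.0227
```

Run:
```python
from ov import *
st(); S,B,P=pickle.load(open('fit.pkl','rb'))
f=grab('wrist','w13'); st()
draw(f,[],'w13z',(180,120,330,320),3,circ=[(S,.0085,.14)])
```

```text
t 19.22 pos [0.6118 0.1587 0.2487] jawyaw 95.0 xax [ 0.001  0.    -1.   ] F [-0.7 -0.1 -0.7] w 0.0227 q [ 0.17  0.08  1.69  0.    1.37 -1.49]
t 19.27 pos [0.6119 0.1587 0.2488] jawyaw 95.0 xax [ 0.001  0.    -1.   ] F [ 1.1  0.4 -1.5] w 0.0224 q [ 0.17  0.08  1.69 -0.    1.37 -1.49]
```

View pics/w13z.png

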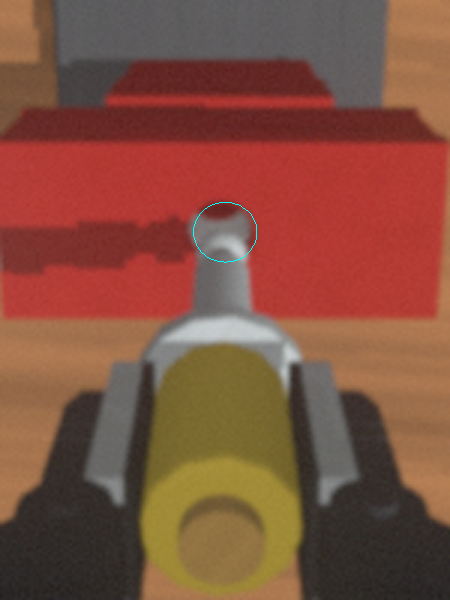

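Emit:
{"api": "step_arm", "payload": {"commands": [[[0, 0, -5, 0, 0, 0], [0, 0, -10, 0, 0, 0], [0, 0, -15, 0, 0, 0], [0, 0, -20, 0, 0, 0], [0, 0, -20, 0, 0, 0]]]}}

```text
time: 19.68
ee_pos: [0.6107, 0.1586, 0.2262]
eef_rot: [1.65, 1.568, -2.975]
contact_force: [-0.6, -0.3, -1.3]
gripper_width: 0.0226
```

Emit:
{"api": "step_arm", "payload": {"commands": [[[0, 0, -6, 0, 0, 0], [0, 0, -12, 0, 0, 0], [0, 0, -18, 0, 0, 0], [0, 0, -24, 0, 0, 0], [0, 0, -30, 0, 0, 0], [0, 0, -36, 0, 0, 0], [0, 0, -42, 0, 0, 0], [0, 0, -42, 0, 0, 0]]]}}

```text
time: 20.35
ee_pos: [0.6107, 0.1586, 0.1843]
eef_rot: [1.666, 1.568, -2.959]
contact_force: [-0.6, 0.3, -1.7]
gripper_width: 0.0223
```

Emit:
{"api": "step_arm", "payload": {"commands": [[[0, 0, -3, 0, 0, 0], [0, 0, -6, 0, 0, 0], [0, 0, -9, 0, 0, 0], [0, 0, -12, 0, 0, 0], [0, 0, -15, 0, 0, 0], [0, 0, -18, 0, 0, 0], [0, 0, -20, 0, 0, 0], [0, 0, -20, 0, 0, 0], [0, 0, -20, 0, 0, 0]]]}}

```text
time: 21.1
ee_pos: [0.6118, 0.1587, 0.1666]
eef_rot: [-1.529, 1.57, 0.129]
contact_force: [0.4, -0.7, -1.4]
gripper_width: 0.0223
```

Run:
```python
from ov import *
st(); S,B,P=pickle.load(open('fit.pkl','rb'))
f=grab('wrist','w14'); st()
```

```text
t 21.1 pos [0.6118 0.1587 0.1666] jawyaw 95.0 xax [ 0.001  0.    -1.   ] F [ 0.4 -0.7 -1.4] w 0.0223 q [ 0.17  0.14  1.76 -0.    1.23 -1.49]
t 21.15 pos [0.6118 0.1587 0.1665] jawyaw 95.0 xax [ 0.001  0.    -1.   ] F [ 0.4 -0.5  0.3] w 0.0226 q [ 0.17  0.14  1.76 -0.    1.23 -1.49]
```

View pics/w14.png

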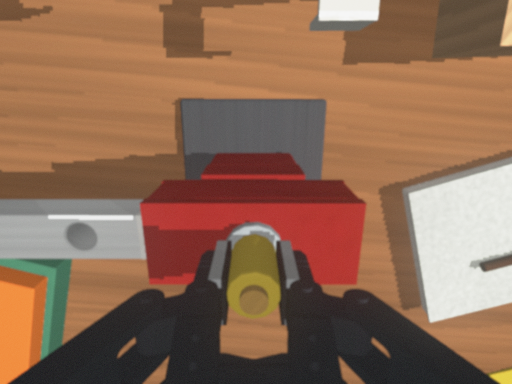

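Emit:
{"api": "step_arm", "payload": {"commands": [[[0, 0, -2, 0, 0, 0], [0, 0, -4, 0, 0, 0], [0, 0, -6, 0, 0, 0], [0, 0, -6, 0, 0, 0]]]}}

```text
time: 21.48
ee_pos: [0.6121, 0.1588, 0.1664]
eef_rot: [-2.095, 1.57, -0.437]
contact_force: [-13.6, -3.5, 23.1]
gripper_width: 0.0225
```

Emit:
{"api": "step_arm", "payload": {"commands": [[[0, 0, 5, 0, 0, 0], [0, 0, 5, 0, 0, 0], [0, 0, 5, 0, 0, 0]]]}}

```text
time: 21.73
ee_pos: [0.6122, 0.1588, 0.1665]
eef_rot: [-1.57, 1.569, 0.088]
contact_force: [-2.2, -1.9, 7.2]
gripper_width: 0.0225
```

Emit:
{"api": "step_arm", "payload": {"commands": [[[0, 0, 0, 0, 0, 0], [0, 0, 0, 0, 0, 0], [0, 0, 0, 0, 0, 0], [0, 0, 0, 0, 0, 0], [0, 0, 0, 0, 0, 0], [0, 0, 20, 0, 0, 0], [0, 0, 50, 0, 0, 0], [0, 0, 90, 0, 0, 0], [0, 0, 115, 0, 0, 0], [0, 0, 115, 0, 0, 0], [0, 0, 115, 0, 0, 0], [0, 0, 115, 0, 0, 0]]], "fingers": 1}}

```text
time: 22.73
ee_pos: [0.6112, 0.1587, 0.2793]
eef_rot: [1.578, 1.569, -3.047]
contact_force: [1.3, -0.0, 0.3]
gripper_width: 0.0853
```

Run:
```python
from ov import *
st(); S,B,P=pickle.load(open('fit.pkl','rb'))
f=grab('wrist','w15'); st()
S2=S.copy(); S2[1]-=.0008
draw(f,standitems(S2,.1),'w15z',(80,100,400,300),2.5,circ=[(S2,.016,.146),(S2,.012,.184)])
pickle.dump(f,open('wrist.pkl','wb'))
f=grab('side'); pickle.dump(f,open('side.pkl','wb')); draw(f,standitems(S2,.1),'s15',(170,110,350,300),4,circ=[(S2,.016,.146),(S2,.012,.184)])
```

```text
t 22.73 pos [0.6112 0.1587 0.2793] jawyaw 95.0 xax [-0.001 -0.    -1.   ] F [ 1.3 -0.   0.3] w 0.0853 q [ 0.17  0.07  1.66  0.    1.42 -1.49]
t 22.78 pos [0.6108 0.1586 0.2783] jawyaw 95.0 xax [-0.003 -0.    -1.   ] F [-0.9  0.3 -0.2] w 0.0857 q [ 0.17  0.07  1.66  0.    1.42 -1.49]
```

View pics/w15z.png

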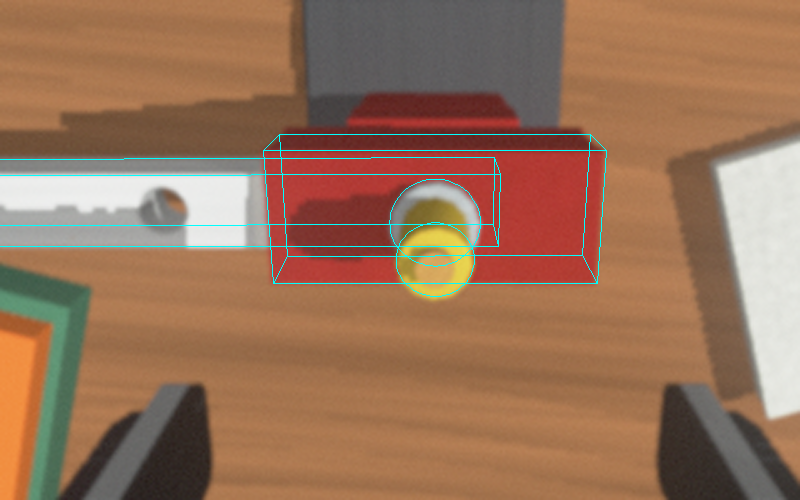

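View pics/s15.png

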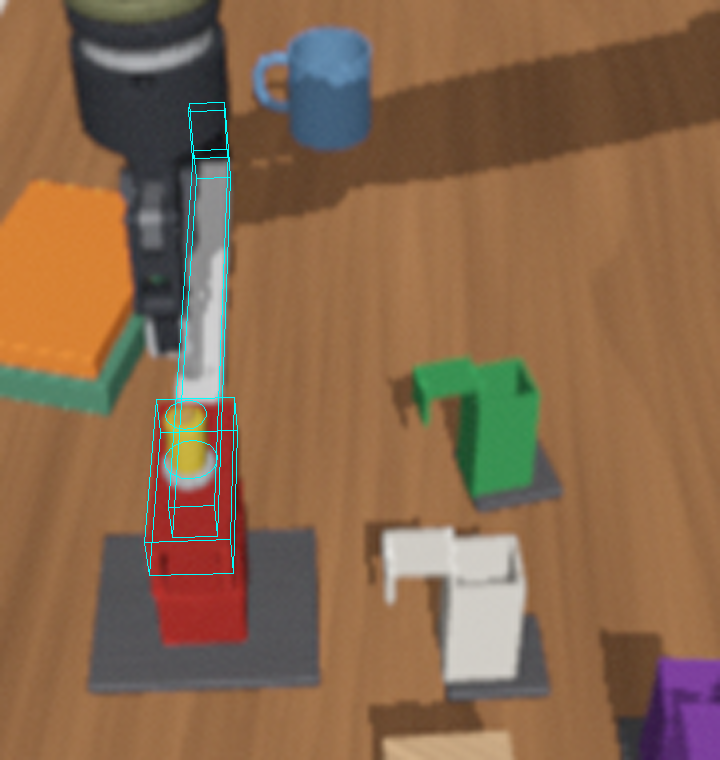

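Emit:
{"api": "step_arm", "payload": {"commands": [[[-196, -134, -9, 0, 0, 10.5], [-196, -134, -9, 0, 0, 10.5], [-196, -134, -9, 0, 0, 10.5], [-196, -134, -9, 0, 0, 10.5], [-196, -134, -9, 0, 0, 10.5], [-196, -134, -9, 0, 0, 10.5], [-196, -134, -29, 0, 0, 10.5], [-196, -134, -29, 0, 0, 10.5], [-196, -134, -29, 0, 0, 10.5], [-196, -134, -29, 0, 0, 10.5], [-196, -134, -29, 0, 0, 10.5], [-196, -134, -29, 0, 0, 10.5]]], "fingers": 1}}

```text
time: 23.83
ee_pos: [0.4163, 0.0251, 0.2518]
eef_rot: [-1.546, 1.571, 0.296]
contact_force: [0.2, 0.1, -0.2]
gripper_width: 0.0853
```

Run:
```python
from ov import *
st(); S,B,P=pickle.load(open('fit.pkl','rb'))
f=grab('wrist','w16raw'); draw(f,potitems(P['green'])+potitems(P['white']),'w16'); pickle.dump(f,open('wrist.pkl','wb'))
st(); f=grab('top','t16')
```

```text
t 23.83 pos [0.4163 0.0251 0.2518] jawyaw 105.6 xax [ 0.  0. -1.] F [ 0.2  0.1 -0.2] w 0.0853 q [-0.07 -0.43  2.13  0.    1.44 -1.91]
t 23.88 pos [0.4163 0.0251 0.2518] jawyaw 105.6 xax [ 0.  0. -1.] F [ 0.  -0.2  0.5] w 0.0853 q [-0.07 -0.43  2.13  0.    1.44 -1.91]
```

View pics/w16.png

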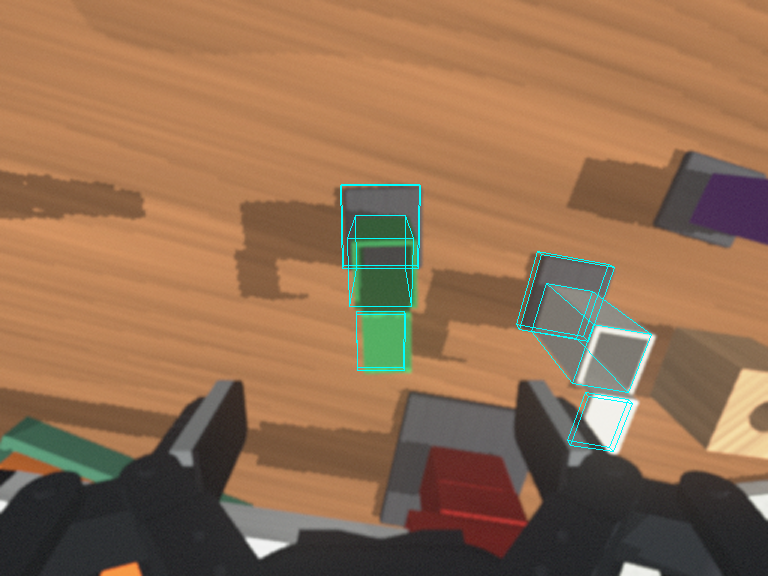

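View pics/t16.png

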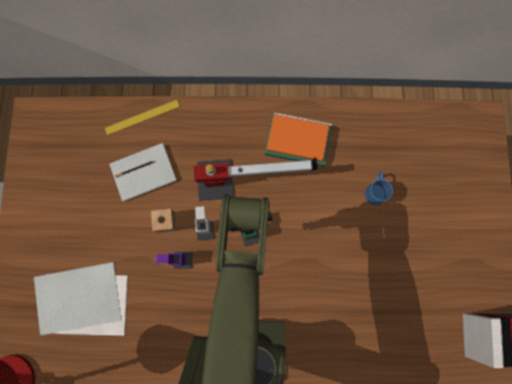

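Run:
```python
from ov import *
f=pickle.load(open('wrist.pkl','rb')); S,B,P=pickle.load(open('fit.pkl','rb'))
draw(f,[],'w16z',(200,110,310,260),4)
for d in nets.silhouettes('pot2',grab('wrist')): print(d['confidence'],d['extent'])
```

```text
0.81 [436.2, 103.5, 75.8, 59.5]
0.72 [348.6, 169.1, 87.2, 130.9]
```

View pics/w16z.png

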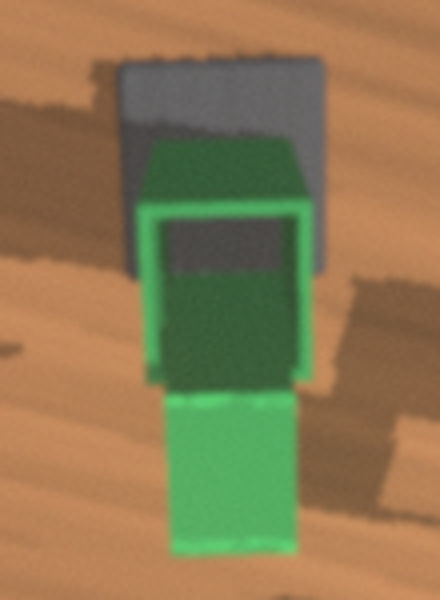

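```bash
cat > fitw.py <<'E'
from ov import *
from scipy.optimize import least_squares
def fitw(f,pts,x0,y0,k,p0):
    L=np.array([p[0] for p in pts]); px=np.array([p[1] for p in pts],float)/k+[x0-.5+.5/k,y0-.5+.5/k]
    g=lambda p:(proj(f,W(p,L))-px).ravel()
    r=least_squares(g,p0,loss='soft_l1'); print(np.round(r.x,4),np.round(r.fun.reshape(-1,2),1).tolist()); return r.x
E
python3 - <<'E'
from fitw import *
f=pickle.load(open('wrist.pkl','rb')); S,B,P=pickle.load(open('fit.pkl','rb'))
G=fitw(f,[([-.045,-.031,.01],(122,62)),([-.045,.031,.01],(325,60)),([-.022,-.02,.1],(139,203)),([-.022,.02,.1],(313,199)),
([.022,-.02,.1],(148,382)),([.022,.02,.1],(312,380)),([.06,-.015,.115],(172,553)),([.06,.015,.115],(297,553)),([.022,-.015,.115],(165,394)),([.022,.015,.115],(297,393))],200,110,4,P['green'])
P['green']=G; S[1]-=.0008; pickle.dump((S,B,P),open('fit.pkl','wb'))
draw(f,potitems(G),'w16b',(200,110,310,260),4)
go([G[0],G[1],.078],G[2]+np.pi/2)
E
```

```text
[0.4155 0.0282 0.2931] [[-1.4, -0.3], [0.9, -1.0], [0.1, -0.2], [0.3, -0.2], [-0.3, 0.1], [0.4, -0.3], [-0.3, 0.1], [-0.1, -0.5], [0.1, 2.7], [-0.1, 2.2]]
shift mm [  -0.4    3.3 -173.6] turn deg [-0.    0.    1.26]
```

View pics/w16b.png

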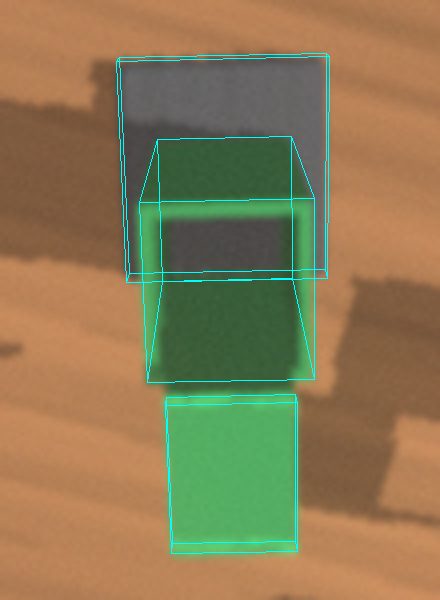

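Emit:
{"api": "step_arm", "payload": {"commands": [[[-0.5, 3.3, -30, 0, 0, 1.3], [-0.5, 3.3, -65, 0, 0, 1.3], [-0.5, 3.3, -100, 0, 0, 1.3], [-0.5, 3.3, -135, 0, 0, 1.3], [-0.5, 3.3, -165, 0, 0, 1.3], [-0.5, 3.3, -174, 0, 0, 1.3], [-0.5, 3.3, -174, 0, 0, 1.3], [-0.5, 3.3, -174, 0, 0, 1.3]]], "fingers": 1}}

```text
time: 24.7
ee_pos: [0.4158, 0.028, 0.0782]
eef_rot: [-1.983, 1.57, -0.118]
contact_force: [1.3, -0.1, 0.7]
gripper_width: 0.0852
```

Emit:
{"api": "step_arm", "payload": {"commands": [[[0, 0, 0, 0, 0, 0], [0, 0, 0, 0, 0, 0], [0, 0, 0, 0, 0, 0], [0, 0, 0, 0, 0, 0], [0, 0, 0, 0, 0, 0], [0, 0, 0, 0, 0, 0], [0, 0, 0, 0, 0, 0], [0, 0, 0, 0, 0, 0], [0, 0, 0, 0, 0, 0]]], "fingers": 0}}

```text
time: 25.45
ee_pos: [0.4165, 0.0279, 0.079]
eef_rot: [-1.948, 1.568, -0.084]
contact_force: [1.0, -0.5, 6.9]
gripper_width: 0.0394
```

Run:
```python
from ov import *
st(); S,B,P=pickle.load(open('fit.pkl','rb'))
f=grab('wrist','w17');st()
```

```text
t 25.45 pos [0.4165 0.0279 0.079 ] jawyaw 106.8 xax [ 0.003 -0.    -1.   ] F [ 1.  -0.5  6.9] w 0.0394 q [-0.06 -0.25  2.3  -0.    1.09 -1.93]
t 25.5 pos [0.4165 0.0279 0.079 ] jawyaw 106.8 xax [ 0.003 -0.    -1.   ] F [ 0.3 -0.7  6.7] w 0.0392 q [-0.06 -0.25  2.3  -0.    1.09 -1.93]
```

View pics/w17.png

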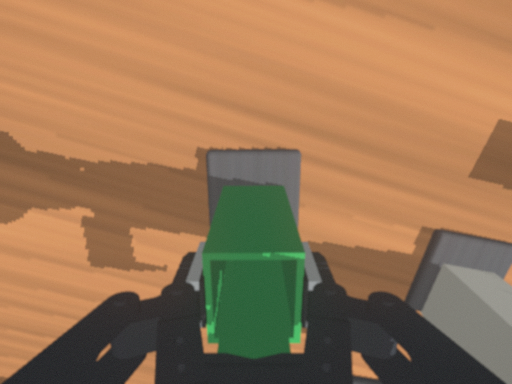

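Run:
```python
from ov import *
S,B,P=pickle.load(open('fit.pkl','rb')); print(S)
for x in (-.109,-.039): print(W(S,[x,-.26,.15])); go(W(S,[x,-.26,.15])[0],S[2]+np.pi/2)
```

```text
[0.61136646 0.15879219 0.0878155 ]
[[ 0.52558916 -0.10976555  0.15      ]]
shift mm [ 109.1 -137.7   71. ] turn deg [  0.03   0.18 -11.77]
[[ 0.59531943 -0.10362636  0.15      ]]
shift mm [ 178.8 -131.5   71. ] turn deg [  0.03   0.18 -11.77]
```

Emit:
{"api": "step_arm", "payload": {"commands": [[[0, 0, 8, 0, 0, 0], [0, 0, 25, 0, 0, 0], [0, 0, 50, 0, 0, 0], [0, 0, 71, 0, 0, 0], [0, 0, 71, 0, 0, 0], [0, 0, 71, 0, 0, 0]]]}}

```text
time: 26.0
ee_pos: [0.4154, 0.0281, 0.1488]
eef_rot: [-1.908, 1.569, -0.044]
contact_force: [-0.0, -0.4, -2.6]
gripper_width: 0.0391
```

Lifted. I carry it to the approach pose.

Emit:
{"api": "step_arm", "payload": {"commands": [[[15, -19, 0, 0, 0, -2], [40, -50, 0, 0, 0, -5], [65, -80, 0, 0, 0, -9], [88, -110, 0, 0, 0, -11.8], [104, -130, 0, 0, 0, -11.8], [110, -138, 0, 0, 0, -11.8], [110, -138, 0, 0, 0, -11.8], [110, -138, 0, 0, 0, -11.8], [110, -138, 0, 0, 0, -11.8], [110, -138, 0, 0, 0, -11.8]]]}}

```text
time: 26.83
ee_pos: [0.524, -0.1087, 0.1475]
eef_rot: [1.059, 1.569, 2.719]
contact_force: [0.5, 0.1, -2.7]
gripper_width: 0.0394
```

Run:
```python
from ov import *
st(); S,B,P=pickle.load(open('fit.pkl','rb'))
s,p,M=cur(); f=grab('wrist','w18')
yaw=np.arctan2(M[1,2],M[0,2])-np.pi/2
def shifted(items,dz): return [(q,[[a,b,c+dz] for a,b,c in bx]) for q,bx in items]
draw(f,standitems(S,.1)+shifted(potitems([p[0],p[1],yaw]),p[2]-.078),'w18o')
g=grab('side'); draw(g,standitems(S,.1)+shifted(potitems([p[0],p[1],yaw]),p[2]-.078),'s18',(170,80,350,270),4)
pickle.dump(f,open('wrist.pkl','wb'));pickle.dump(g,open('side.pkl','wb'))
```

```text
t 26.83 pos [ 0.524  -0.1087  0.1475] jawyaw 95.1 xax [-0.002  0.001 -1.   ] F [ 0.5  0.1 -2.7] w 0.0394 q [-0.3  -0.05  2.    0.    1.19 -1.96]
```

View pics/w18o.png

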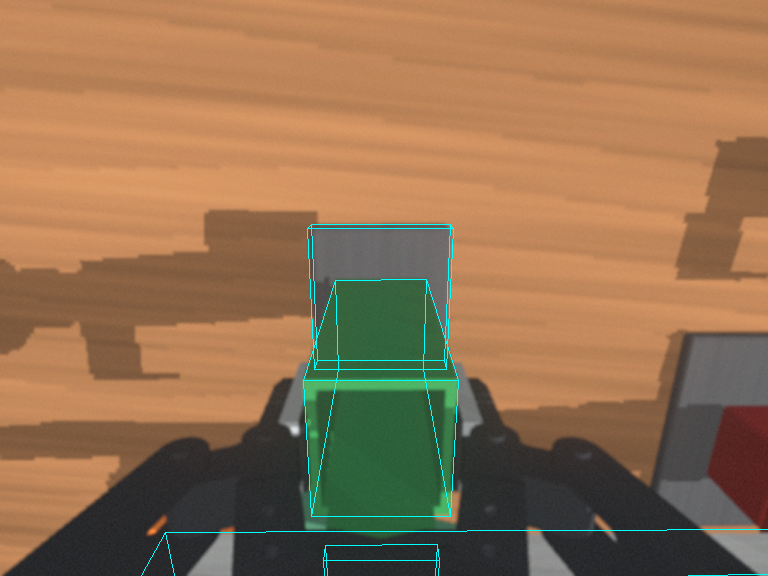

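View pics/s18.png

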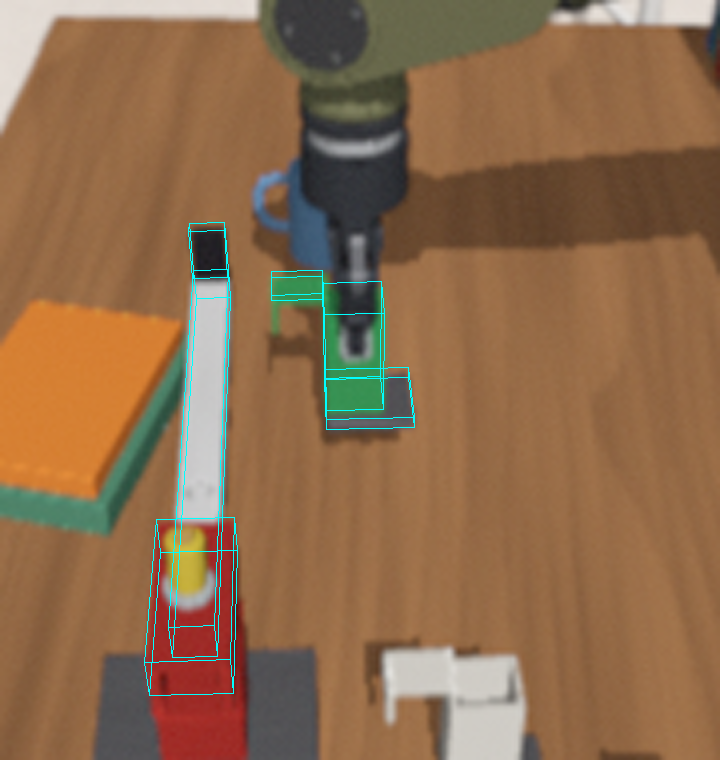

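Emit:
{"api": "step_arm", "payload": {"commands": [[[12, 1, 0, 0, 0, 0], [28, 2.5, 0, 0, 0, 0], [44, 3.9, 0, 0, 0, 0], [58, 5.1, 0, 0, 0, 0], [67, 5.9, 0, 0, 0, 0], [69.7, 6.1, 0, 0, 0, 0], [69.7, 6.1, 0, 0, 0, 0], [69.7, 6.1, 0, 0, 0, 0], [69.7, 6.1, 0, 0, 0, 0], [69.7, 6.1, 0, 0, 0, 0], [69.7, 6.1, 0, 0, 0, 0], [69.7, 6.1, 0, 0, 0, 0]]]}}

```text
time: 27.93
ee_pos: [0.5945, -0.1039, 0.1484]
eef_rot: [2.769, 1.571, -1.856]
contact_force: [0.4, -0.3, -2.0]
gripper_width: 0.039
```

```bash
cat >> ov.py <<'E'
def shifted(items,dz): return [(q,[[a,b,c+dz] for a,b,c in bx]) for q,bx in items]
E
python3 - <<'E'
from ov import *
st(); S,B,P=pickle.load(open('fit.pkl','rb'))
s,p,M=cur(); 
yaw=np.arctan2(M[1,2],M[0,2])-np.pi/2
it=standitems(S,.1)+shifted(potitems([p[0],p[1],yaw]),p[2]-.078)
g=grab('side'); draw(g,it,'s19',(190,80,310,250),5);draw(g,[],'s19r',(190,80,310,250),5)
f=grab('wrist'); draw(f,it,'w19o')
g=grab('top'); draw(g,it,'t19',(170,130,340,240),4.5)
go(W(S,[-.039,-.26,.15])[0],S[2]+np.pi/2)
E
```

```text
t 27.93 pos [ 0.5945 -0.1039  0.1484] jawyaw 95.0 xax [-0. -0. -1.] F [ 0.4 -0.3 -2. ] w 0.039 q [-0.26  0.1   1.84 -0.    1.2  -1.92]
shift mm [0.6 0.3 1.6] turn deg [0.   0.   0.03]
```

View pics/s19.png

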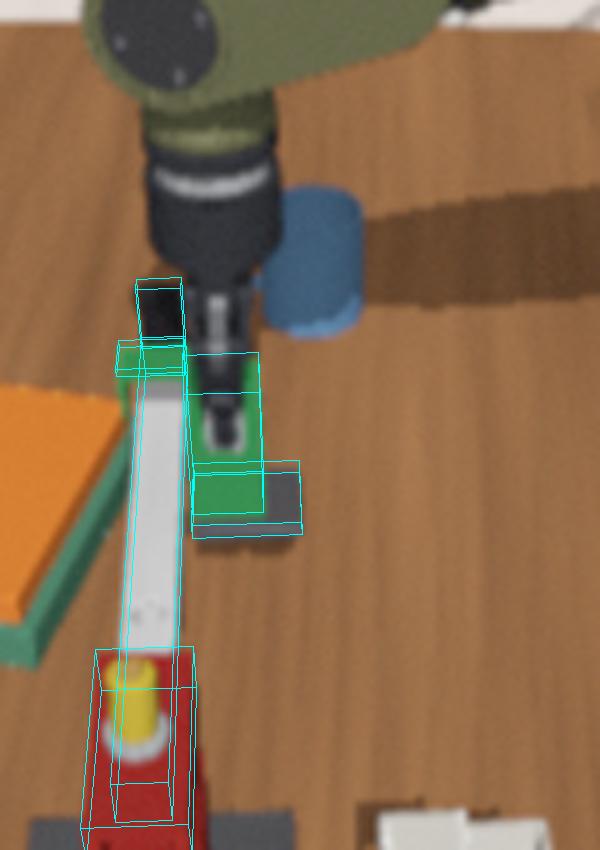

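View pics/s19r.png

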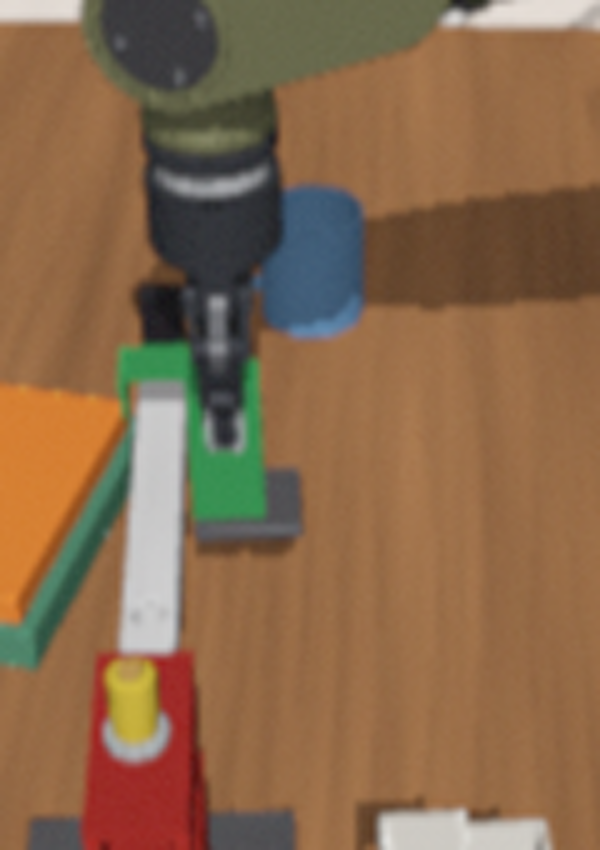

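View pics/w19o.png

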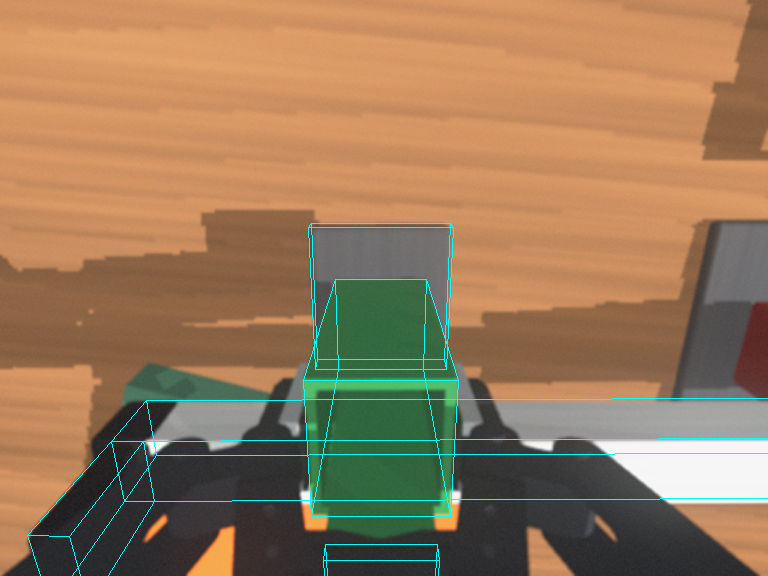

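Emit:
{"api": "step_arm", "payload": {"commands": [[[0.5, 0, -8, 0, 0, 0], [0.5, 0, -16, 0, 0, 0], [0.5, 0, -23, 0, 0, 0], [0.5, 0, -29, 0, 0, 0], [0.5, 0, -34, 0, 0, 0], [0.5, 0, -38, 0, 0, 0], [0.5, 0, -38, 0, 0, 0]]]}}

```text
time: 28.67
ee_pos: [0.5946, -0.1037, 0.1088]
eef_rot: [1.226, 1.568, 2.884]
contact_force: [-0.4, -0.3, -2.7]
gripper_width: 0.0392
```

Run:
```python
from ov import *
st(); S,B,P=pickle.load(open('fit.pkl','rb'))
s,p,M=cur(); 
yaw=np.arctan2(M[1,2],M[0,2])-np.pi/2
it=standitems(S,.1)+shifted(potitems([p[0],p[1],yaw]),p[2]-.078)
g=grab('side'); draw(g,[],'s20r',(190,80,310,250),5)
st()
```

```text
t 28.67 pos [ 0.5946 -0.1037  0.1088] jawyaw 95.0 xax [-0.002  0.001 -1.   ] F [-0.4 -0.3 -2.7] w 0.0392 q [-0.26  0.15  1.87 -0.    1.13 -1.92]
t 28.72 pos [ 0.595  -0.1037  0.1095] jawyaw 95.0 xax [-0.001  0.    -1.   ] F [ 0.3  0.2 -2.8] w 0.0392 q [-0.26  0.15  1.87  0.    1.13 -1.92]
```

View pics/s20r.png

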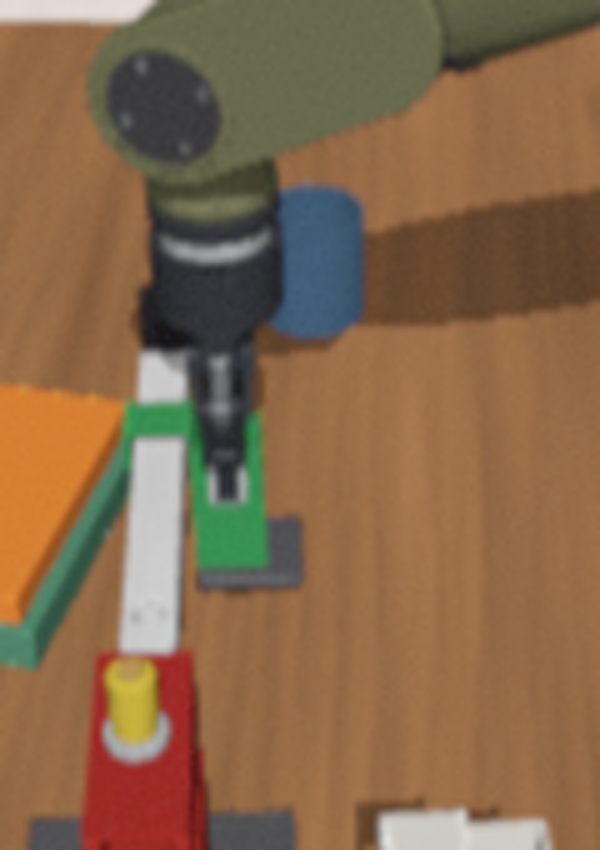

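Emit:
{"api": "step_arm", "payload": {"commands": [[[0, 0, -4, 0, 0, 0], [0, 0, -8, 0, 0, 0], [0, 0, -11, 0, 0, 0], [0, 0, -11, 0, 0, 0], [0, 0, -11, 0, 0, 0]]]}}

```text
time: 29.13
ee_pos: [0.5953, -0.1039, 0.0993]
eef_rot: [1.814, 1.571, -2.811]
contact_force: [0.8, -0.3, -2.4]
gripper_width: 0.0394
```

Emit:
{"api": "step_arm", "payload": {"commands": [[[0, 0, -1, 0, 0, 0], [0, 0, -2, 0, 0, 0], [0, 0, -2.5, 0, 0, 0], [0, 0, -2.5, 0, 0, 0]]]}}

```text
time: 29.47
ee_pos: [0.5955, -0.1039, 0.0989]
eef_rot: [-2.141, 1.571, -0.482]
contact_force: [-7.3, 1.7, 7.6]
gripper_width: 0.0388
```

Emit:
{"api": "step_arm", "payload": {"commands": [[[0, 0, 1.5, 0, 0, 0], [0, 0, 1.5, 0, 0, 0], [0, 0, 1.5, 0, 0, 0]]]}}

```text
time: 29.72
ee_pos: [0.5958, -0.104, 0.099]
eef_rot: [-1.857, 1.57, -0.199]
contact_force: [-0.5, -0.3, 2.2]
gripper_width: 0.0396
```

Emit:
{"api": "step_arm", "payload": {"commands": [[[0, 0, 0, 0, 0, 0], [0, 0, 0, 0, 0, 0], [0, 0, 0, 0, 0, 0], [0, 0, 0, 0, 0, 0], [0, 0, 0, 0, 0, 0], [0, 0, 0, 0, 0, 0], [0, 0, 0, 0, 0, 0], [0, 0, 0, 0, 0, 0]]], "fingers": 1}}

```text
time: 30.38
ee_pos: [0.5953, -0.1038, 0.0983]
eef_rot: [1.515, 1.571, -3.11]
contact_force: [-0.3, -0.6, -0.1]
gripper_width: 0.0855
```

Run:
```python
from ov import *
st(); 
g=grab('side'); draw(g,[],'s21r',(190,80,310,250),5); grab('wrist','w21')
st()
```

```text
t 30.38 pos [ 0.5953 -0.1038  0.0983] jawyaw 95.0 xax [-0. -0. -1.] F [-0.3 -0.6 -0.1] w 0.0855 q [-0.26  0.16  1.87 -0.    1.11 -1.92]
t 30.48 pos [ 0.5953 -0.1039  0.0983] jawyaw 95.0 xax [ 0. -0. -1.] F [-0.3  0.3  0.4] w 0.0853 q [-0.26  0.16  1.87 -0.    1.11 -1.92]
```

View pics/s21r.png

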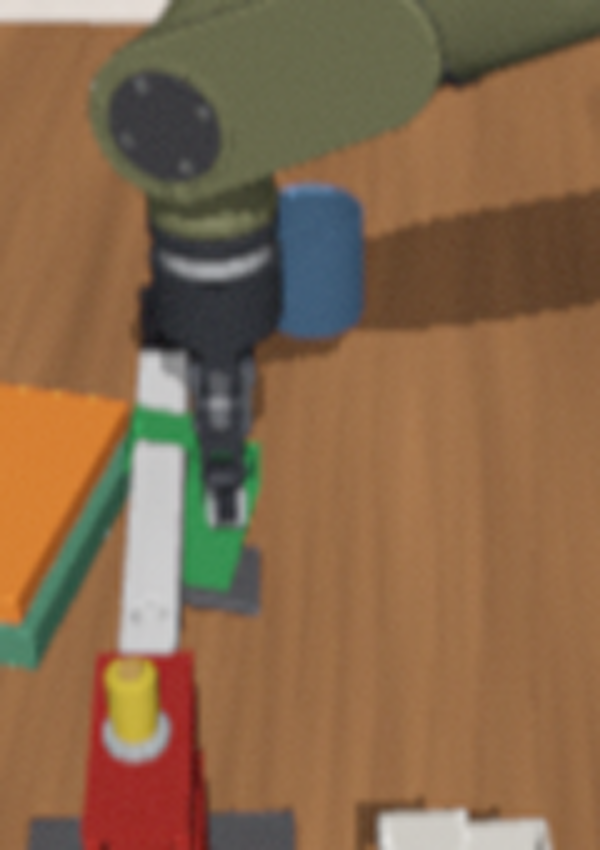

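View pics/w21.png

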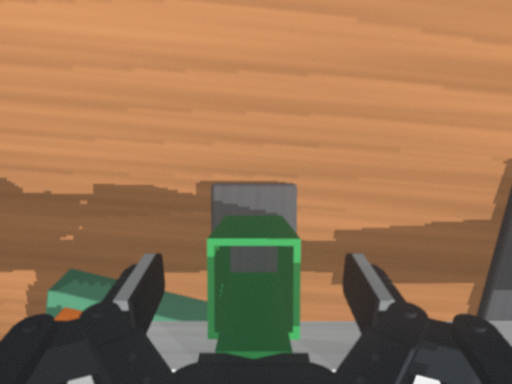

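Emit:
{"api": "step_arm", "payload": {"commands": [[[0, 0, 20, 0, 0, 0], [0, 0, 50, 0, 0, 0], [0, 0, 90, 0, 0, 0], [0, 0, 125, 0, 0, 0], [-20, 35, 155, 0, 0, 0], [-40, 70, 155, 0, 0, 0], [-60, 106, 155, 0, 0, 0], [-80, 142, 155, 0, 0, 0], [-100, 178, 155, 0, 0, 0], [-120, 214, 155, 0, 0, 0], [-140, 250, 155, 0, 0, 0], [-158, 282, 155, 0, 0, 0], [-164, 293, 155, 0, 0, 0], [-164, 293, 155, 0, 0, 0], [-164, 293, 155, 0, 0, 0], [-164, 293, 155, 0, 0, 0]]], "fingers": 1}}

```text
time: 31.82
ee_pos: [0.4317, 0.1887, 0.2534]
eef_rot: [-2.396, 1.57, -0.738]
contact_force: [-0.4, -0.2, -0.1]
gripper_width: 0.0858
```

Run:
```python
from ov import *
st(); S,B,P=pickle.load(open('fit.pkl','rb'))
f=grab('wrist'); draw(f,potitems(P['white']),'w22'); pickle.dump(f,open('wrist.pkl','wb'))
draw(f,[],'w22z',(190,110,320,260),4)
g=grab('side'); draw(g,[],'s22',(170,90,380,290),3); st()
```

```text
t 31.82 pos [0.4317 0.1887 0.2534] jawyaw 95.0 xax [ 0. -0. -1.] F [-0.4 -0.2 -0.1] w 0.0858 q [ 0.3  -0.29  2.03 -0.    1.41 -1.36]
t 31.92 pos [0.4319 0.1882 0.2533] jawyaw 94.9 xax [-0. -0. -1.] F [ 0.6  0.2 -0.5] w 0.085 q [ 0.3  -0.29  2.03 -0.    1.41 -1.36]
```

View pics/w22.png

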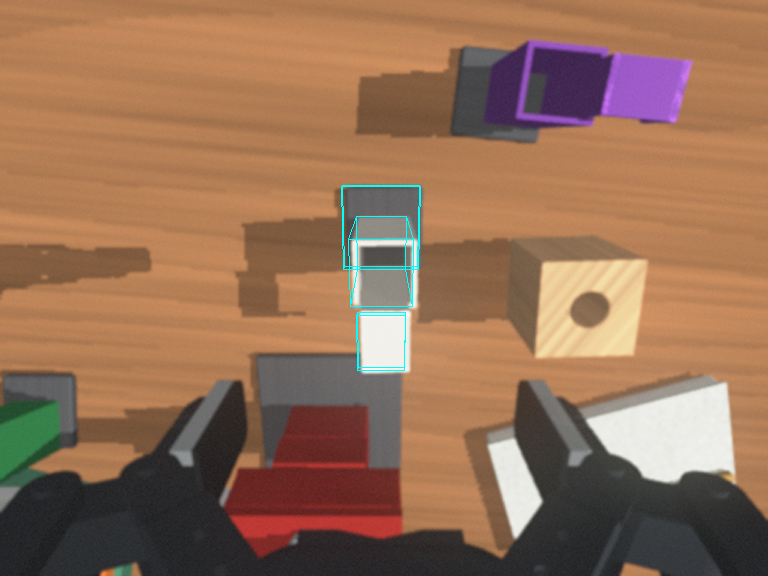

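View pics/w22z.png

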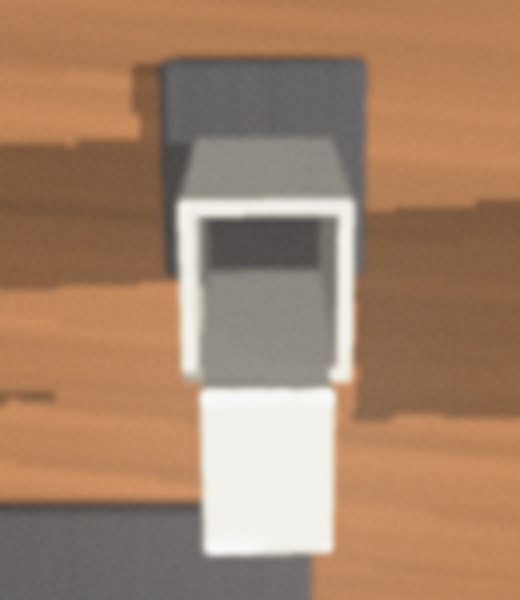

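View pics/s22.png

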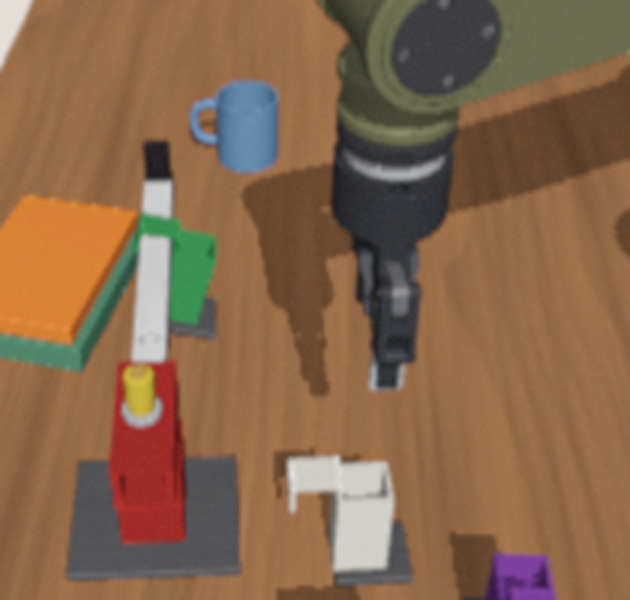

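Run:
```python
from fitw import *
f=pickle.load(open('wrist.pkl','rb')); S,B,P=pickle.load(open('fit.pkl','rb'))
G=fitw(f,[([-.045,-.031,.01],(163,62)),([-.045,.031,.01],(366,60)),([-.022,-.02,.1],(179,202)),([-.022,.02,.1],(355,199)),
([.022,-.02,.1],(182,381)),([.022,.02,.1],(353,380)),([.06,-.015,.115],(204,555)),([.06,.015,.115],(333,552))],190,110,4,P['white'])
P['white']=G; pickle.dump((S,B,P),open('fit.pkl','wb'))
go([G[0],G[1],.078],G[2]+np.pi/2)
```

```text
[0.4322 0.1914 0.094 ] [[-1.2, -0.2], [0.9, -0.1], [0.3, 0.1], [-0.3, 0.6], [0.7, 0.2], [-0.6, 0.2], [0.6, -0.7], [-0.4, -0.2]]
shift mm [   0.3    3.2 -175.3] turn deg [ 0.02 -0.    0.48]
```

Emit:
{"api": "step_arm", "payload": {"commands": [[[0, 3, -30, 0, 0, 0.5], [0, 3, -65, 0, 0, 0.5], [0, 3, -100, 0, 0, 0.5], [0, 3, -135, 0, 0, 0.5], [0, 3, -165, 0, 0, 0.5], [0, 3, -175, 0, 0, 0.5], [0, 3, -175, 0, 0, 0.5], [0, 3, -175, 0, 0, 0.5]]], "fingers": 1}}

```text
time: 32.58
ee_pos: [0.4321, 0.1917, 0.079]
eef_rot: [-1.697, 1.571, -0.031]
contact_force: [0.7, 0.3, 0.2]
gripper_width: 0.0855
```

Emit:
{"api": "step_arm", "payload": {"commands": [[[0, 0, 0, 0, 0, 0], [0, 0, 0, 0, 0, 0], [0, 0, 0, 0, 0, 0], [0, 0, 0, 0, 0, 0], [0, 0, 0, 0, 0, 0], [0, 0, 0, 0, 0, 0], [0, 0, 0, 0, 0, 0], [0, 0, 0, 0, 0, 0], [0, 0, 0, 0, 0, 0]]], "fingers": 0}}

```text
time: 33.33
ee_pos: [0.4325, 0.1923, 0.0801]
eef_rot: [-1.647, 1.568, 0.02]
contact_force: [-1.1, -2.7, 6.3]
gripper_width: 0.0394
```

Emit:
{"api": "step_arm", "payload": {"commands": [[[0, 0, 8, 0, 0, 0], [0, 0, 25, 0, 0, 0], [0, 0, 50, 0, 0, 0], [0, 0, 71, 0, 0, 0], [0, 0, 71, 0, 0, 0], [0, 0, 71, 0, 0, 0], [0, 0, 71, 0, 0, 0]]]}}

```text
time: 33.92
ee_pos: [0.4303, 0.1919, 0.1478]
eef_rot: [1.729, 1.569, -2.887]
contact_force: [-0.3, 0.7, -2.4]
gripper_width: 0.0392
```

Run:
```python
from ov import *
st(); S,B,P=pickle.load(open('fit.pkl','rb'))
f=grab('wrist','w23')
for x in (-.109,-.039): go(W(S,[x,-.14,.15])[0],S[2]+np.pi/2)
```

```text
t 33.92 pos [0.4303 0.1919 0.1478] jawyaw 95.5 xax [-0.002 -0.001 -1.   ] F [-0.3  0.7 -2.4] w 0.0392 q [ 0.31 -0.2   2.13  0.    1.21 -1.36]
shift mm [  85.1 -182.     2.8] turn deg [ 0.06 -0.2  -0.48]
shift mm [ 154.8 -175.8    2.8] turn deg [ 0.06 -0.2  -0.48]
```

View pics/w23.png

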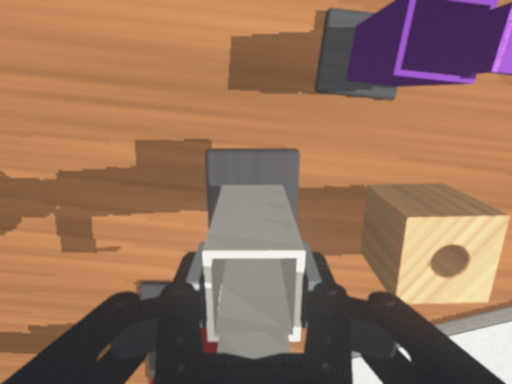

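Emit:
{"api": "step_arm", "payload": {"commands": [[[5, -14, 1, 0, 0, -0.5], [16, -40, 2, 0, 0, -0.5], [30, -70, 3, 0, 0, -0.5], [45, -100, 3, 0, 0, -0.5], [60, -130, 3, 0, 0, -0.5], [74, -158, 3, 0, 0, -0.5], [84, -178, 3, 0, 0, -0.5], [85, -182, 3, 0, 0, -0.5], [85, -182, 3, 0, 0, -0.5], [85, -182, 3, 0, 0, -0.5], [85, -182, 3, 0, 0, -0.5], [85, -182, 3, 0, 0, -0.5]]]}}

```text
time: 34.97
ee_pos: [0.5156, 0.0113, 0.1517]
eef_rot: [1.165, 1.57, 2.825]
contact_force: [-0.5, -0.9, -2.5]
gripper_width: 0.0394
```

Run:
```python
from ov import *
st(); S,B,P=pickle.load(open('fit.pkl','rb'))
s,p,M=cur(); 
yaw=np.arctan2(M[1,2],M[0,2])-np.pi/2
it=standitems(S,.1)+shifted(potitems([p[0],p[1],yaw]),p[2]-.078)
f=grab('wrist'); draw(f,it,'w24o')
g=grab('side'); draw(g,it,'s24',(190,80,320,270),4)
for x in (-.109,-.039): go(W(S,[x,-.14,.15])[0],S[2]+np.pi/2)
```

```text
t 34.97 pos [0.5156 0.0113 0.1517] jawyaw 95.1 xax [-0.001  0.    -1.   ] F [-0.5 -0.9 -2.5] w 0.0394 q [-0.08 -0.1   2.04  0.    1.2  -1.74]
shift mm [-0.8 -1.3 -2.1] turn deg [-0.01 -0.01 -0.06]
shift mm [68.9  4.8 -2.1] turn deg [-0.01 -0.01 -0.06]
```

View pics/w24o.png

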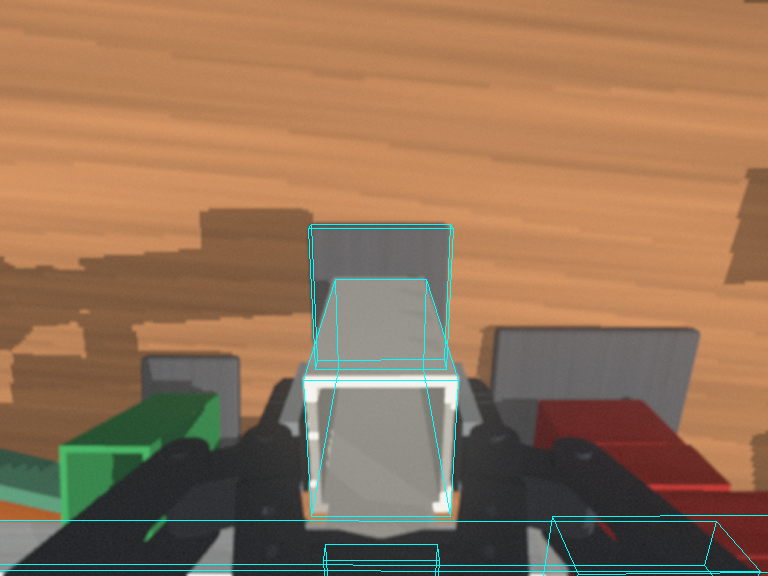

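View pics/s24.png

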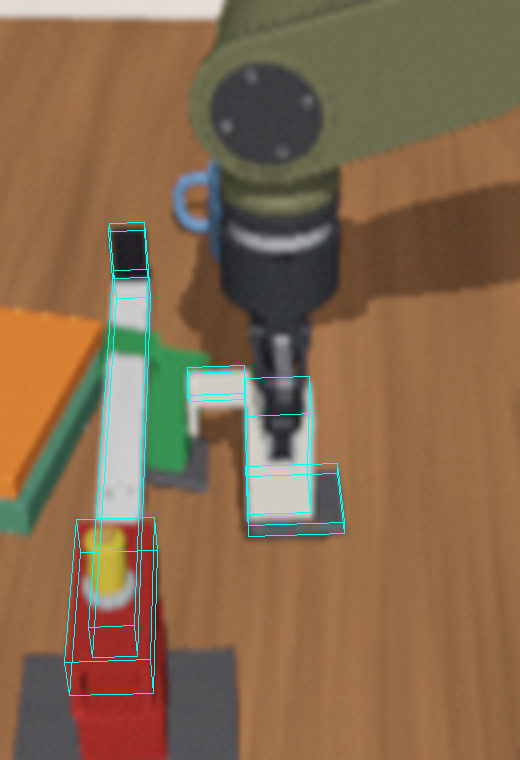

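Emit:
{"api": "step_arm", "payload": {"commands": [[[12, 1, 0, 0, 0, 0], [28, 2.2, 0, 0, 0, 0], [44, 3.4, 0, 0, 0, 0], [58, 4.5, 0, 0, 0, 0], [67, 5.2, 0, 0, 0, 0], [69, 5.3, 0, 0, 0, 0], [69, 5.3, 0, 0, 0, 0], [69, 5.3, 0, 0, 0, 0], [69, 5.3, 0, 0, 0, 0], [69, 5.3, 0, 0, 0, 0], [69, 5.3, 0, 0, 0, 0], [69, 5.3, 0, 0, 0, 0]]]}}

```text
time: 36.07
ee_pos: [0.585, 0.0154, 0.1524]
eef_rot: [-2.503, 1.571, -0.845]
contact_force: [0.3, -0.3, -1.8]
gripper_width: 0.0394
```

Run:
```python
from ov import *
st(); S,B,P=pickle.load(open('fit.pkl','rb'))
g=grab('side'); draw(g,[],'s25',(190,80,320,270),4)
go(W(S,[-.039,-.14,.15])[0],S[2]+np.pi/2)
```

```text
t 36.07 pos [0.585  0.0154 0.1524] jawyaw 95.0 xax [ 0. -0. -1.] F [ 0.3 -0.3 -1.8] w 0.0394 q [-0.07  0.06  1.88 -0.    1.2  -1.72]
shift mm [-0.3  0.5 -2.4] turn deg [0.   0.01 0.03]
```

View pics/s25.png

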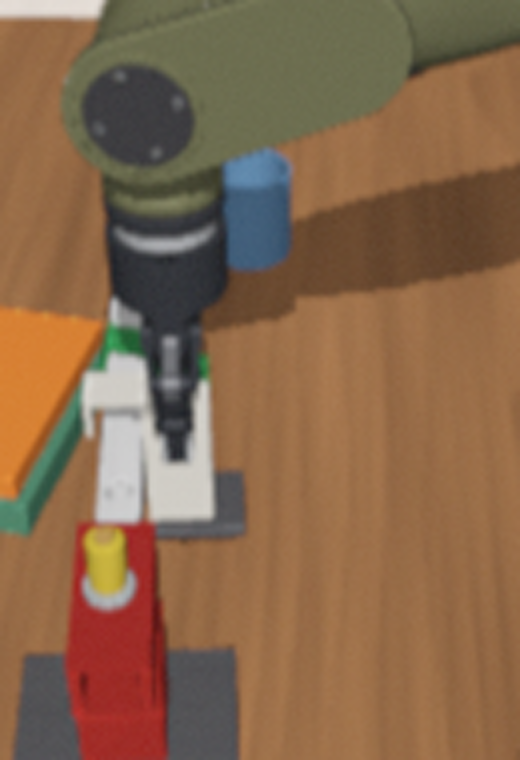

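Emit:
{"api": "step_arm", "payload": {"commands": [[[0, 0, -8, 0, 0, 0], [0, 0, -16, 0, 0, 0], [0, 0, -23, 0, 0, 0], [0, 0, -30, 0, 0, 0], [0, 0, -36, 0, 0, 0], [0, 0, -41, 0, 0, 0], [0, 0, -41, 0, 0, 0], [0, 0, -41, 0, 0, 0]]]}}

```text
time: 36.78
ee_pos: [0.5851, 0.0155, 0.1108]
eef_rot: [1.426, 1.57, 3.084]
contact_force: [0.5, 0.1, -2.2]
gripper_width: 0.0394
```

Run:
```python
from ov import *
st()
g=grab('side'); draw(g,[],'s26',(190,80,320,270),4); st()
```

```text
t 36.78 pos [0.5851 0.0155 0.1108] jawyaw 95.0 xax [-0.001  0.    -1.   ] F [ 0.5  0.1 -2.2] w 0.0394 q [-0.07  0.1   1.91 -0.    1.13 -1.72]
t 36.83 pos [0.5855 0.0155 0.1114] jawyaw 95.0 xax [ 0.  0. -1.] F [ 0.4  0.1 -3.1] w 0.0393 q [-0.07  0.1   1.91  0.    1.13 -1.72]
```

View pics/s26.png

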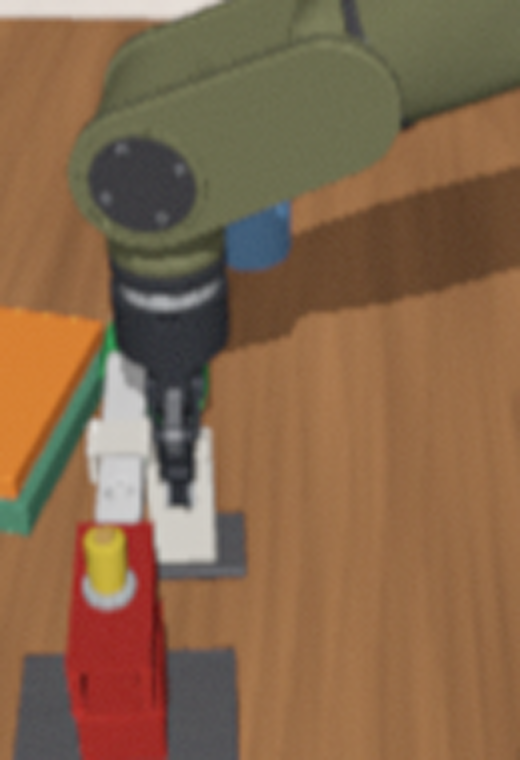

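Emit:
{"api": "step_arm", "payload": {"commands": [[[0, 0, -4, 0, 0, 0], [0, 0, -8, 0, 0, 0], [0, 0, -11, 0, 0, 0], [0, 0, -11.5, 0, 0, 0], [0, 0, -11.5, 0, 0, 0]]]}}

```text
time: 37.25
ee_pos: [0.5854, 0.0155, 0.1001]
eef_rot: [-1.554, 1.571, 0.105]
contact_force: [-1.2, -0.7, -1.1]
gripper_width: 0.0391
```

Emit:
{"api": "step_arm", "payload": {"commands": [[[0, 0, -1, 0, 0, 0], [0, 0, -2, 0, 0, 0], [0, 0, -2, 0, 0, 0], [0, 0, -2, 0, 0, 0]]]}}

```text
time: 37.58
ee_pos: [0.5856, 0.0155, 0.0998]
eef_rot: [-1.758, 1.57, -0.099]
contact_force: [-6.6, -0.6, 8.0]
gripper_width: 0.0391
```

Emit:
{"api": "step_arm", "payload": {"commands": [[[0, 0, 1.5, 0, 0, 0], [0, 0, 1.5, 0, 0, 0], [0, 0, 1.5, 0, 0, 0]]]}}

```text
time: 37.83
ee_pos: [0.5857, 0.0154, 0.0999]
eef_rot: [-1.694, 1.57, -0.036]
contact_force: [-2.1, 0.1, 2.3]
gripper_width: 0.0393
```

Emit:
{"api": "step_arm", "payload": {"commands": [[[0, 0, 0, 0, 0, 0], [0, 0, 0, 0, 0, 0], [0, 0, 0, 0, 0, 0], [0, 0, 0, 0, 0, 0], [0, 0, 0, 0, 0, 0], [0, 0, 0, 0, 0, 0], [0, 0, 0, 0, 0, 0], [0, 0, 20, 0, 0, 0], [0, 0, 50, 0, 0, 0], [0, 0, 90, 0, 0, 0], [0, 0, 130, 0, 0, 0], [-30, 0, 160, 0, 0, 0], [-70, 0, 180, 0, 0, 0], [-110, 0, 200, 0, 0, 0], [-140, 0, 200, 0, 0, 0], [-140, 0, 200, 0, 0, 0], [-140, 0, 200, 0, 0, 0]]], "fingers": 1}}

```text
time: 39.25
ee_pos: [0.4444, 0.0155, 0.3004]
eef_rot: [-1.735, 1.567, -0.077]
contact_force: [0.3, 0.4, 0.1]
gripper_width: 0.0855
```

Run:
```python
from ov import *
st(); S,B,P=pickle.load(open('fit.pkl','rb'))
g=grab('side'); draw(g,[],'s27',(150,90,390,300),2.5)
draw(g,standitems(S,.1),'s27o',(170,110,290,290),4,circ=[(S,.016,.146),(S,.012,.184)])
g=grab('top','t27'); g=grab('wrist'); draw(g,[],'w27')
```

```text
t 39.25 pos [0.4444 0.0155 0.3004] jawyaw 95.0 xax [ 0.004 -0.    -1.   ] F [0.3 0.4 0.1] w 0.0855 q [-0.09 -0.38  2.02  0.    1.5  -1.74]
```

View pics/s27.png

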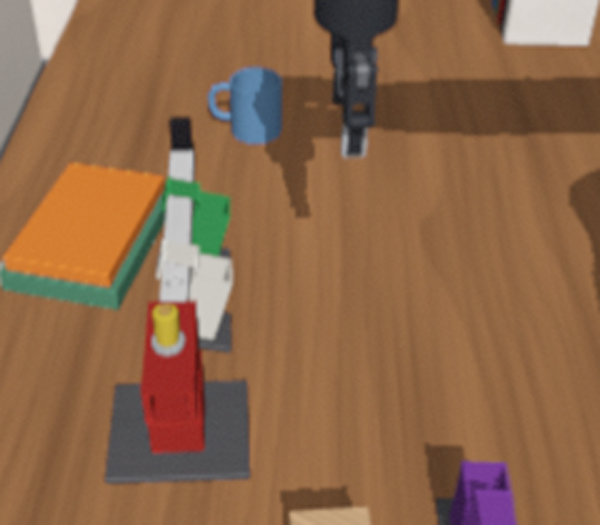

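View pics/w27.png

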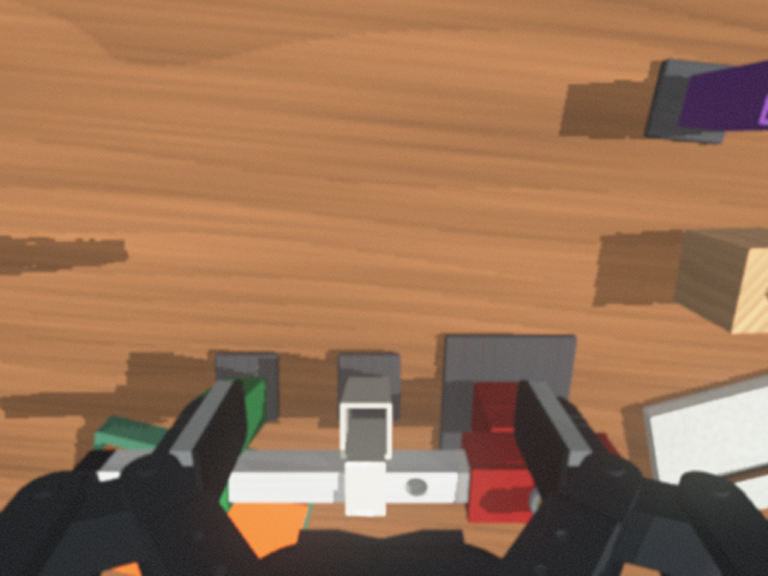

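View pics/t27.png

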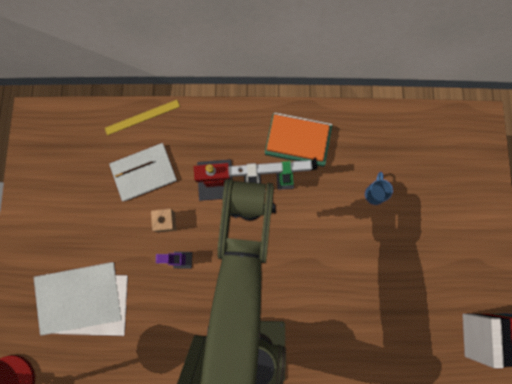

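View pics/s27o.png

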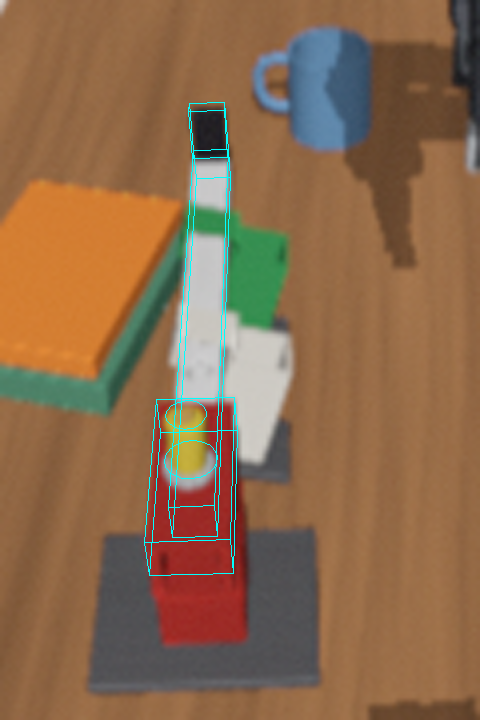

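Run:
```python
from h import *
st(); print(ticket.job_done())
```

```text
t 39.4 pos [0.4458 0.0154 0.2989] jawyaw 95.0 xax [-0.001  0.    -1.   ] F [ 0.3 -0.4 -0.9] w 0.0855 q [-0.09 -0.38  2.01 -0.    1.5  -1.74]
the job is handed in; nothing more can be done
None
```

The job is done and handed in at about 39 s of the 210 s allowed; the hand-in gave no verdict.

**Pin and rail:** I pulled the pin, stood it in the rest block, slid the rail out 100 mm by its tab and pushed the pin back in. It stayed put under a 23 N push. In the side picture its collar is at the same pixel as at the start (217.5, 226), so I take it as snapped home.

**Pots:** Only the white and green pots were on the table, and both now hang on the rail. I left the purple look-alike alone. In the last pictures each hook is over the rail, with the pot leaning on the robot's side and off the table.

**Last checks:** The mug, notebook and books look unmoved in the pictures, and the robot was clear of everything. No check failed. I checked the rail's position against the projected model and by the pin going in freely, and did not check the white line itself.

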